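Nest a set of slotted shield cans on the laser marker's carrier and send it in

TASK

Make up the next shield-can set for the laser marker: first pull the carrier back along its rails to the loading end, then stand the largest can between its locating pins and nest all the other cans on the bench into it in size order, each fully down and upright, with the slot in every rim facing the white index line on the carrier. Then push the carrier all the way to the stop at the machine end, and only when it is home press the start button on the control box right down and let it come back. Leave the parts bin, mouse and keyboard where they are.

Things in the scene. Friction and masses are not known exactly. Their poses are not given: they have to be found in the camera images.
- can_a: largest shield can, 68 mm across outside, 64 inside: open plain metal cup 64 mm tall, wall 2 mm, black inside, on a black foot bevelled 4 mm at its lower edge; inner floor 20 mm above the underside (a nested can stands 20 mm proud). One rim slot, 45 degrees wide, 18 mm deep. Origin: centre of the underside; z up the axis, x out through the slot. 180 g. Always there
- can_b: second shield can, 58 mm across outside, 54 inside: open plain metal cup 64 mm tall, wall 2 mm, black inside, on a black foot bevelled 4 mm at its lower edge; inner floor 20 mm above the underside (a nested can stands 20 mm proud). One rim slot, 45 degrees wide, 18 mm deep. Origin: centre of the underside; z up the axis, x out through the slot. 150 g. May be absent
- can_c: third shield can, 48 mm across outside, 44 inside: open plain metal cup 64 mm tall, wall 2 mm, black inside, on a black foot bevelled 4 mm at its lower edge; inner floor 20 mm above the underside (a nested can stands 20 mm proud). One rim slot, 45 degrees wide, 18 mm deep. Origin: centre of the underside; z up the axis, x out through the slot. 120 g. May be absent
- can_d: fourth shield can, 38 mm across outside, 34 inside: open plain metal cup 64 mm tall, wall 2 mm, black inside, on a black foot bevelled 4 mm at its lower edge; inner floor 20 mm above the underside (a nested can stands 20 mm proud). One rim slot, 45 degrees wide, 18 mm deep. Origin: centre of the underside; z up the axis, x out through the slot. 90 g. May be absent
- can_e: smallest shield can, 28 mm across outside, 24 inside: open plain metal cup 64 mm tall, wall 2 mm, black inside, on a black foot bevelled 4 mm at its lower edge; inner floor 20 mm above the underside (a nested can stands 20 mm proud). One rim slot, 45 degrees wide, 18 mm deep. Origin: centre of the underside; z up the axis, x out through the slot. 70 g. May be absent
- seat (a point): centre of the seat on the carrier plate's top face, 38 mm over the bench; the largest can stands here between six pins (8 mm thick and tall, 3.5 mm play all round). z up; x points to the white index line, roughly away from the robot; y along the rails to the machine, the way the carrier slides. Moves with the carrier
- index_line (a point): middle of the white index line on the carrier plate (a flat line 32 mm long, 5 mm wide), 57 mm from the seat's centre along the seat's x; the slots must face it
- handle (a point): middle of the carrier's handle: a steel bar, 84 mm long along the seat's x, 12 mm thick along the slide direction and 14 mm high, on two legs 64 mm apart; this point is the bar's centre, 43 mm above the carrier plate and 115 mm from the seat's centre, on the side away from the machine
- carrier (a joint): travel of the carrier along its rails in m (it starts near the machine end): 0 = loading end, 0.14 = home against the stop at the machine end (to the robot's left, along the seat's y). Sliding friction about 2.5 N; it stays where it is left
- start_top (a point): centre of the top of the machine's start button: a black round push button 30 mm across on a white control box 70 x 90 x 45 mm; it presses straight down 6 mm with a spring, about 5 N when fully down
- start (a joint): how far the start button is pressed, m: 0 = out, 0.006 = fully down; it springs back
- parts_bin: bystander: yellow open parts bin 110 x 170 x 60 mm with holes along its sides and some small black parts in it; origin: centre of the underside
- mouse: bystander: black computer mouse 105 x 62 x 33 mm; origin: centre of the underside
- keyboard: bystander: black computer keyboard 130 x 360 x 23 mm; origin: centre of the underside
Mind the look-alikes: they are no part of the job. Leave any blue or green look-alike of the can_d alone.

How it is judged:
By the outcome, as a careful person would: the job done as asked, in the order asked, and still so for the second after the job is handed in, with the robot touching nothing.
Of can_b, can_c, can_d, can_e only 2 to 4 are there at a start; the rules pass over those that are not, and their reading is None.
At some moment in a run one of can_a, can_b, can_c may be knocked a few centimetres aside while the robot is not near it.
It also fails if it takes over 210 s, if anything falls off the work surface, if the arm or the gripper's body presses on something with over 40 N, if the wrist force passes 120 N, or if a joint passes its speed limit or range.

ROBOT

A 6-joint arm with a two-finger parallel gripper is mounted at the origin on the work surface. World frame = base frame: x ahead of the robot, y to its left, z up, the work surface at z = 0. Lengths are in m, angles in degrees, forces in N, time in s.
With the tool pointing down it reaches from about 0.3 to 0.775 m from the base axis. Payload 14.6 kg.
Tool frame: the origin (TCP) lies between the finger pads; the fingertips stand 11 mm ahead of it and the grasp point (between the pads) lies 8 mm behind it; z points along the fingers, x is the direction in which the jaws open and shut, and the axes are right-handed (so a half turn about z gives the same grasp; the last joint's range is limited). The gripper opens to 85 mm and grips with 20 to 120 N. Pads are 22 mm wide; open, the fingers measure 114 mm over their backs; the gripper's body (76 mm by 85 mm) begins 54 mm behind the grasp point. The pads swing forward as they close: fully open they stand 13 mm farther back than shut.
Start: joints at [70.898, 17.183, 87.147, -0, 75.671, -3.816], TCP at [0.145, 0.531, 0.242] pointing down, gripper open.
Joint ranges: [-173.82, 173.82], [-45.26, 126.66], [13.44, 144.39], [-59.66, 239.66], [0, 175.72], [-146.38, 146.38]. Speed limits (degrees/s): [127.2, 127.2, 147.25, 180, 180, 180].

INTERFACE

Orientations are given as a 3x3 rotation matrix whose columns are the frame's x, y, z axes.
In Python, from plant import bot gives the robot as it stands.
- The arm moves only by the tool send_rows, never from a script. Its argument "commands" is a list of rows, each a list of 3 entries, a list of its own where there are three numbers: the opening, from 0 (shut) to 1 (fully open), then the shift along the tool's x, y, z in units of 30 mm (1.0 is 30 mm), then the turn about the tool's z in rad. A call has 1 to 10 rows; each row is the pose to reach, as a shift and turn from the pose measured when the call began, along the tool's axes at that moment; what a row does not reach only later rows make up. A row lasts 1/10 s, in which the tool goes at most 50 mm and 8.59 degrees, less where a joint would pass 70% of its speed; a pose out of reach is approached as far as the arm can. A call with a gripper value outside its range is refused whole. The fingers move at their own pace and stop on an object; "grip_force" is the grip in N (left out, the last holds). Time passes only in rows, so rows that repeat a pose let the fingers close. It gives the time, the measured TCP pose, the force and the opening at its end, in the units of the state.
- bot.get_state(): the state, without advancing time (a new reading comes with each control period).
- bot.snapshot(name): name is "side" or "top"; returns a dict with "image" (480x640x3 uint8, red, green, blue), "range_z" (480x640 float32, m along the optical axis (not along the pixel's ray), 0 where there is no reading), "fx", "fy", "cx", "cy" (pixels), "view" (4x4, takes a point from world to camera coordinates). Camera axes: x right, y down, z forward; pixel columns grow to the right and rows downward; lengths in m; the calibration is good to about 2 mm. A picture is of the moment at which its call begins.
- bot.finish_job(): hands the job in, once; it reports no verdict.
Trained networks look in a picture, given as the dict that the camera call returned (one of the last four; its "shot" number tells which), for a name from the list of things; names that differ only in an ending like _2 or _b are one class to them, and where a whole thing is asked for, a point or a joint stands for the part that bears it (a point fixed in the world has none). Each returns a list of dicts, best first, with "confidence" (0 to 1); they miss things now and then, are a little off and sometimes report something else, mostly with a low value. They report only what shows in the picture. A call takes as long as a camera call. They do not tell look-alikes from the thing itself.
- bot.masks_of(picture, thing): "mask" (480x640 bool, what is visible of it) and "location" ([row, column] in pixels, amid what is visible of it).
The state is a dict: "time_s": time; "joints": joint angles; "joint_velocities": joint speeds; "tau": joint torques, N m; "tcp_pos": TCP position; "tcp_rot": TCP orientation; "contact_force": force on the tool from outside, world axes, zero at the start; "wrist_torque": the same for the moment, N m; "opening": finger opening in m.
Only numpy, scipy, OpenCV 4.12 (cv2) and the standard library are available. Lean on these libraries where they do the work, as an engineer would, in place of code of your own. Each camera call takes 0.05 s, during which the arm holds its last target.

## Working session

There is one attempt and no reset: what is moved stays moved. The work goes in short steps, Python scripts to look and compute and a tool call to move; the robot and the scene stay as the last step left them, time stands still between calls to the robot, and variables do not carry over. Pictures are saved under pics/ and viewed, and the job is handed in when it is done.

Besides the shell and the picture viewer there is one more tool, called after "Request:" as name([rows], argument=value, ...), one row to a line, values as JSON. send_rows: Moves the arm, as the interface text tells. Its arguments: {"type":"object","properties":{"commands":{"type":"array"},"grip_force":{"type":"number"}},"required":["commands"]}

```bash
ls; mkdir -p pics; cat > h.py <<'E'
import numpy as np, cv2
from plant import bot
def save(name,img,scale=1):
    im=cv2.cvtColor(img,cv2.COLOR_RGB2BGR)
    if scale!=1: im=cv2.resize(im,None,fx=scale,fy=scale,interpolation=cv2.INTER_CUBIC)
    cv2.imwrite('pics/'+name+'.png',im)
def pts(s):
    z=s['range_z']; v,u=np.mgrid[0:480,0:640]
    c=np.stack([(u-s['cx'])/s['fx']*z,(v-s['cy'])/s['fy']*z,z,np.ones_like(z)],-1)
    w=c@np.linalg.inv(s['view']).T
    w=w[...,:3]; w[z==0]=np.nan
    return w
def proj(s,p):
    c=s['view']@np.append(p,1); return np.array([s['fx']*c[0]/c[2]+s['cx'],s['fy']*c[1]/c[2]+s['cy']])
def rayz(s,u,v,z):
    i=np.linalg.inv(s['view']); d=i[:3,:3]@np.array([(u-s['cx'])/s['fx'],(v-s['cy'])/s['fy'],1]); o=i[:3,3]
    return o+d*(z-o[2])/d[2]
E
python3 - <<'E'
from h import *
print(bot.get_state())
for n in('side','top'):
    s=bot.snapshot(n); save(n+'0',s['image']); print(n,s['fx'],s['fy'],np.linalg.inv(s['view']).round(3), s['shot'])
E
```

```text
pics
{'time_s': 0.0, 'joints': array([ 7.08992472e+01,  1.72176927e+01,  8.71816164e+01, -1.21581414e-03,
        7.56704547e+01, -3.81771005e+00]), 'joint_velocities': array([ 0.07143146, -0.02995951,  0.03005362,  0.06188947, -0.02479706,
        0.07175281]), 'tau': array([-1.90746905e-03, -5.43495691e+01, -3.61789119e+01, -1.05801030e-04,
        3.98051387e-03,  5.31738544e-05]), 'tcp_pos': array([0.14492214, 0.53032553, 0.24169183]), 'tcp_rot': array([[ 2.63582259e-01,  9.64636848e-01, -3.79010151e-04],
       [ 9.64636156e-01, -2.63582525e-01, -1.15729917e-03],
       [-1.21627387e-03, -6.05633663e-05, -9.99999259e-01]]), 'contact_force': array([-0.55866222, -0.54031383, -0.32851509]), 'wrist_torque': array([-0.01185119, -0.01529292,  0.02602222]), 'opening': 0.08533090718921679}
side 456.99710842272 456.99710842272 [[ 0.884 -0.244  0.399  0.124]
 [-0.467 -0.495  0.733 -0.872]
 [ 0.019 -0.834 -0.551  0.694]
 [ 0.     0.     0.     1.   ]] 1
top 474.02344002323986 474.02344002323986 [[-0.006 -0.993  0.118  0.433]
 [-1.     0.007  0.004 -0.109]
 [-0.005 -0.118 -0.993  1.188]
 [ 0.     0.     0.     1.   ]] 2
```

View pics/side0.png

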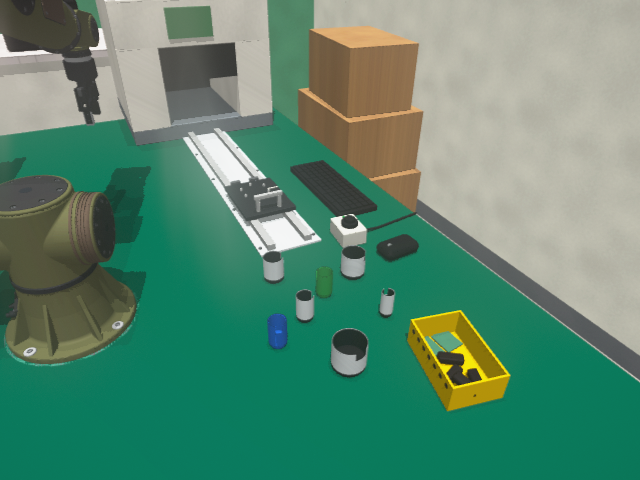

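View pics/top0.png

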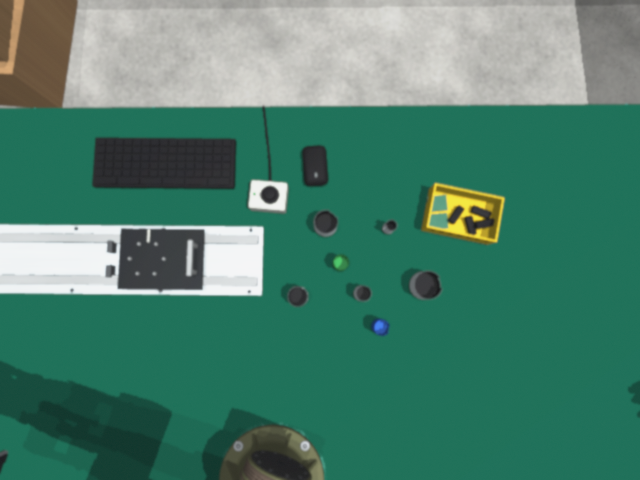

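The side view shows the carrier with its handle at (268,200), cans at (274,266), (353,262), (305,305), (387,302) and (349,352), a green look-alike at (324,281) and a blue one at (278,331). In the top view, the cans are at (326,222), (390,226), (298,296), (362,293) and (426,285).

```bash
cat >> h.py <<'E'
def fitc(P):
    from scipy.optimize import least_squares
    f=lambda q:np.hypot(P[:,0]-q[0],P[:,1]-q[1])-q[2]
    q0=np.r_[(P.max(0)[:2]+P.min(0)[:2])/2,0.025]
    return least_squares(f,q0,loss='soft_l1',f_scale=0.001).x
E
python3 - <<'E'
from h import *
s=bot.snapshot('top'); W=pts(s)
save('t_crop',s['image'][190:350,270:460],4)
save('t_car',s['image'][170:300,90:290],4)
for (u,v) in [(326,222),(390,226),(298,296),(362,293),(426,285)]:
    r=28 if u==426 else 22
    w=W[v-r:v+r,u-r:u+r].reshape(-1,3)
    w=w[w[:,2]>0.008]; 
    rim=w[(w[:,2]>0.056)&(w[:,2]<.075)]
    print((u,v),len(w),len(rim),np.percentile(w[:,2],[5,50,99]).round(3),rim.max(0)-rim.min(0),fitc(rim).round(4))
# side
s=bot.snapshot('side'); W=pts(s)
save('s_crop',s['image'][230:390,240:420],4)
for (u,v) in [(353,262),(387,302),(274,266),(305,305),(349,352)]:
    r=28
    w=W[v-r:v+r,u-r:u+r].reshape(-1,3)
    rim=w[(w[:,2]>0.058)&(w[:,2]<.072)]
    print((u,v),len(rim),rim.max(0)-rim.min(0),fitc(rim).round(4))
E
```

```text
(326, 222) 502 75 [0.017 0.021 0.067] [0.05676975 0.05545361 0.01332041] [ 0.6053 -0.1296  0.0278]
(390, 226) 152 37 [0.016 0.037 0.067] [0.02709037 0.02650023 0.0094782 ] [ 0.5958 -0.2861  0.0129]
(298, 296) 328 48 [0.017 0.021 0.068] [0.04443485 0.04482979 0.01272614] [ 0.4284 -0.0617  0.0229]
(362, 293) 229 47 [0.017 0.022 0.068] [0.03521793 0.0376889  0.01254476] [ 0.4347 -0.2164  0.018 ]
(426, 285) 751 100 [0.016 0.021 0.066] [0.06587595 0.06633297 0.01514508] [ 0.4532 -0.3692  0.0329]
(353, 262) 197 [0.13421517 0.08489694 0.01128214] [0.451  0.036  0.2278]
(387, 302) 103 [0.02919957 0.11596619 0.00843754] [ 0.6307 -0.3378  0.0574]
(274, 266) 143 [0.04625932 0.16698477 0.0096535 ] [ 0.6197 -0.1242  0.2027]
(305, 305) 204 [0.155054   0.10672856 0.00984642] [-997.8133 1642.0864 1921.8936]
(349, 352) 241 [0.06865901 0.06890223 0.00982966] [ 0.4545 -0.3728  0.0329]
```

```bash
python3 - <<'E'
from h import *
for n in('top','side'):
  s=bot.snapshot(n); W=pts(s)
  for t in['can_a','can_b','can_c','can_d','can_e','handle','seat','index_line','start_top']:
    try:
      for m in bot.masks_of(s,t)[:6]:
        w=W[m['mask']]; w=w[np.isfinite(w[:,0])]
        print(n,t,m['confidence'],np.round(m['location']),np.median(w,0).round(3),w.max(0).round(3),len(w))
    except Exception as e: print(t,e)
E
```

```text
top can_a 0.77 [226. 327.] [ 0.609 -0.129  0.021] [ 0.64  -0.101  0.068] 500
top can_a 0.67 [285. 425.] [ 0.453 -0.373  0.021] [ 0.489 -0.335  0.07 ] 768
top can_a 0.67 [326. 383.] [ 0.354 -0.26   0.022] [ 0.374 -0.239  0.069] 231
top can_a 0.59 [229. 392.] [ 0.597 -0.288  0.036] [ 0.609 -0.272  0.069] 147
top can_a 0.57 [264. 341.] [ 0.509 -0.165  0.022] [ 0.526 -0.146  0.069] 214
top can_a 0.52 [298. 298.] [ 0.429 -0.061  0.021] [ 0.451 -0.039  0.068] 322
top can_b 0.77 [226. 327.] [ 0.609 -0.129  0.021] [ 0.64  -0.101  0.068] 500
top can_b 0.67 [285. 425.] [ 0.453 -0.373  0.021] [ 0.489 -0.335  0.07 ] 768
top can_b 0.67 [326. 383.] [ 0.354 -0.26   0.022] [ 0.374 -0.239  0.069] 231
top can_b 0.59 [229. 392.] [ 0.597 -0.288  0.036] [ 0.609 -0.272  0.069] 147
top can_b 0.57 [264. 341.] [ 0.509 -0.165  0.022] [ 0.526 -0.146  0.069] 214
top can_b 0.52 [298. 298.] [ 0.429 -0.061  0.021] [ 0.451 -0.039  0.068] 322
top can_c 0.77 [226. 327.] [ 0.609 -0.129  0.021] [ 0.64  -0.101  0.068] 500
top can_c 0.67 [285. 425.] [ 0.453 -0.373  0.021] [ 0.489 -0.335  0.07 ] 768
top can_c 0.67 [326. 3
[... 3678 characters left out ...]
36
side can_e 0.73 [351. 349.] [ 0.456 -0.373  0.036] [ 0.523 -0.282  0.068] 1582
side can_e 0.68 [268. 275.] [ 0.426 -0.079  0.043] [0.484 0.027 0.069] 618
side can_e 0.64 [304. 302.] [ 0.434 -0.231  0.044] [ 0.483 -0.133  0.067] 513
side handle 0.61 [195. 256.] [0.512 0.229 0.04 ] [0.599 0.436 0.093] 1908
side handle 0.37 [353. 349.] [ 0.456 -0.373  0.037] [ 0.489 -0.338  0.068] 1514
side seat 0.57 [198. 259.] [0.511 0.229 0.04 ] [0.597 0.377 0.093] 1881
side index_line 0.72 [196. 262.] [0.512 0.228 0.04 ] [0.623 0.414 0.093] 1875
side index_line 0.41 [357. 457.] [ 0.633 -0.475  0.028] [ 0.754 -0.328  0.065] 6463
side start_top 0.56 [220. 350.] [ 0.673 -0.     0.068] [0.709 0.042 0.071] 78
```

```bash
ls -la pics
```

```text
total 1576
drwxr-xr-x 2 agent agent   4096 Dec  7 02:01 .
drwxr-xr-x 3 agent agent   4096 Dec  7 02:00 ..
-rw-r--r-- 1 agent agent 364586 Dec  7 02:01 s_crop.png
-rw-r--r-- 1 agent agent 340647 Dec  7 02:00 side0.png
-rw-r--r-- 1 agent agent 273630 Dec  7 02:01 t_car.png
-rw-r--r-- 1 agent agent 308183 Dec  7 02:01 t_crop.png
-rw-r--r-- 1 agent agent 304525 Dec  7 02:00 top0.png
```

View pics/t_crop.png

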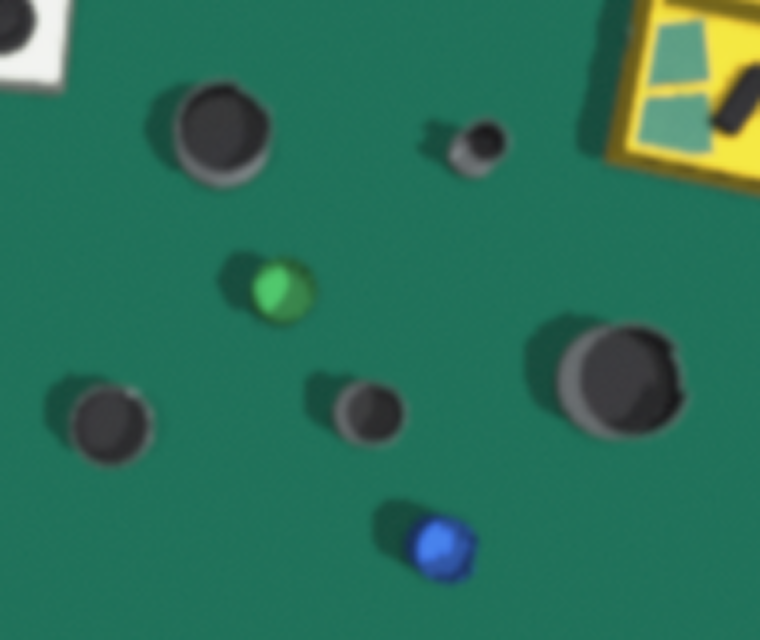

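View pics/s_crop.png

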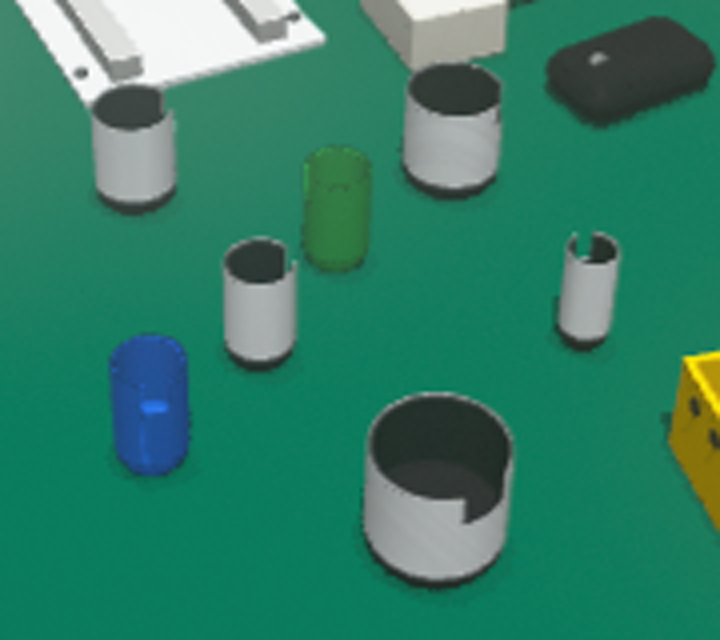

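View pics/t_car.png

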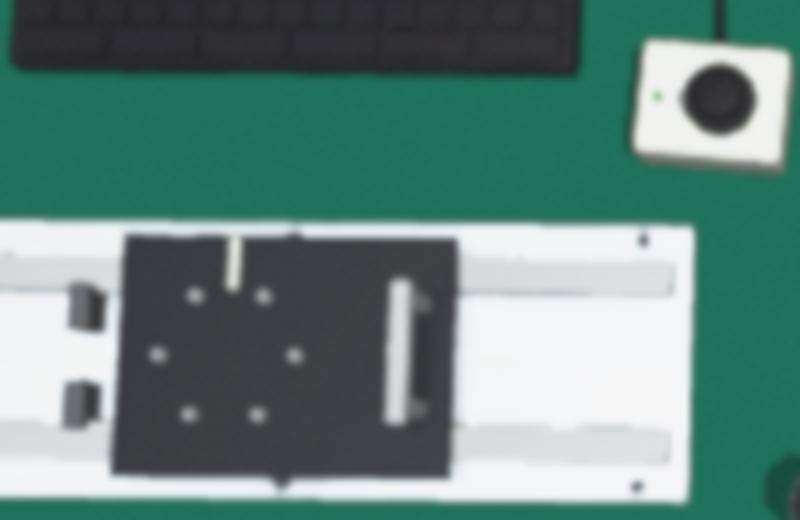

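The top crop shows slots on can a at right (676,372), c at upper right (135,390), d at right and e at upper left. The green and blue cans are look-alikes and I'll leave them alone. Next I'll measure slot angles, the seat frame, the handle and the button.

```bash
cat >> h.py <<'E'
RAD=dict(a=.034,b=.029,c=.024,d=.019,e=.014)
def shell(W,x,y,R,z0=0,ztol=(.047,.066)):
    P=W.reshape(-1,3); P=P[np.isfinite(P[:,0])]
    d=np.hypot(P[:,0]-x,P[:,1]-y)
    k=(np.abs(d-R+.001)<.0035)&(P[:,2]>z0+ztol[0])&(P[:,2]<z0+ztol[1])
    return P[k]
def refine(W,x,y,R,z0=0):
    from scipy.optimize import least_squares
    P=W.reshape(-1,3); P=P[np.isfinite(P[:,0])]
    P=P[(np.hypot(P[:,0]-x,P[:,1]-y)<R+.02)&(P[:,2]>z0+.012)&(P[:,2]<z0+.067)]
    # distance to wall (either face), robust
    d=lambda q:np.hypot(P[:,0]-q[0],P[:,1]-q[1])-R+.001
    q=least_squares(lambda q:d(q),[x,y],loss='cauchy',f_scale=.0015).x
    return q,np.median(np.abs(d(q)))
def slot(cands):
    # cands list of (W,x,y,R,z0): histogram of wall points z 0.05..0.062
    h=np.zeros(72)
    for W,x,y,R,z0 in cands:
        P=shell(W,x,y,R,z0,(.049,.067)); a=np.degrees(np.arctan2(P[:,1]-y,P[:,0]-x))%360
        h+=np.histogram(a,72,(0,360))[0]
    return h.astype(int)
E
python3 - <<'E'
from h import *
st=bot.snapshot('top');ss=bot.snapshot('side');Wt=pts(st);Ws=pts(ss)
for n,x,y in [('a',.453,-.370),('b',.605,-.13),('c',.428,-.062),('d',.434,-.217),('e',.595,-.287)]:
    R=RAD[n]
    qt,et=refine(Wt,x,y,R); qs,es=refine(Ws,x,y,R)
    print(n,qt.round(4),et.round(4),qs.round(4),es.round(4))
    for nm,W,q in(('t',Wt,qt),('s',Ws,qs)): print(nm,slot([(W,*q,R,0)]).tolist())
cr=lambda u,v:(u/4+90,v/4+170)
pins=[(195,296),(263,296),(294,355),(257,414),(190,414),(158,354)]
p=np.array([rayz(st,*cr(*q),.046) for q in pins]); print(p.round(4)); print(p.mean(0))
print('h',[rayz(st,*cr(*q),.088).round(4) for q in [(402,279),(396,424),(399,351)]])
print('line',[rayz(st,*cr(*q),.038).round(4) for q in [(235,238),(232,290)]])
print('btn',rayz(st,*cr(718,98),.066))
w=Wt[180:210,255:285].reshape(-1,3); t=w[w[:,2]>.05]; print(np.median(t,0),t.max(0),len(t))
w=Ws[205:235,330:370].reshape(-1,3); t=w[(w[:,2]>.052)&(w[:,2]<.08)]; print(np.median(t,0),t.max(0),len(t), (t.max(0)+t.min(0))/2)
for W in(Wt,Ws):
  P=W.reshape(-1,3); P=P[np.isfinite(P[:,0])]
  b=P[(P[:,2]>.079)&(P[:,2]<.1)&(abs(P[:,0]-.52)<.1)&(abs(P[:,1]-.17)<.06)]; print('bar',len(b),b.min(0),b.max(0),np.median(b,0))
E
```

```text
a [ 0.4531 -0.3683] 0.0045 [ 0.4544 -0.373 ] 0.0008
t [0, 1, 1, 1, 1, 2, 1, 2, 2, 1, 3, 2, 2, 2, 2, 2, 2, 4, 2, 2, 1, 1, 2, 3, 3, 1, 3, 3, 3, 2, 1, 2, 1, 1, 1, 1, 1, 2, 1, 2, 1, 1, 3, 3, 2, 3, 2, 3, 3, 3, 2, 3, 0, 0, 0, 0, 0, 0, 0, 0, 1, 5, 1, 5, 2, 3, 1, 3, 2, 2, 2, 1]
s [7, 6, 7, 10, 8, 11, 10, 10, 10, 10, 10, 10, 11, 7, 13, 8, 10, 9, 9, 10, 7, 9, 4, 5, 5, 4, 5, 1, 1, 3, 3, 3, 0, 7, 1, 5, 7, 8, 9, 8, 9, 10, 9, 12, 8, 13, 9, 13, 8, 12, 11, 9, 0, 0, 0, 0, 1, 0, 0, 0, 6, 3, 3, 3, 0, 1, 2, 2, 6, 6, 5, 5]
b [ 0.6046 -0.1295] 0.0049 [ 0.6065 -0.1327] 0.0009
t [2, 2, 3, 2, 2, 2, 2, 1, 1, 2, 1, 3, 1, 2, 0, 1, 1, 1, 1, 1, 1, 0, 1, 0, 1, 1, 1, 1, 2, 0, 3, 1, 1, 2, 2, 2, 2, 2, 2, 1, 2, 2, 1, 1, 0, 1, 1, 1, 2, 1, 0, 1, 1, 2, 1, 0, 1, 2, 1, 1, 0, 1, 0, 0, 1, 0, 1, 0, 1, 2, 2, 2]
s [7, 4, 3, 5, 8, 3, 5, 7, 6, 5, 7, 5, 5, 5, 7, 3, 5, 7, 1, 6, 5, 4, 3, 5, 2, 1, 2, 2, 0, 0, 2, 2, 4, 1, 3, 4, 3, 4, 6, 4, 7, 6, 5, 3, 7, 7, 8, 4, 8, 4, 7, 4, 6, 6, 5, 5, 5, 6, 1, 3, 0, 0, 0, 0, 0, 0, 0, 0, 4, 1, 5, 1]
c [ 0.4283 -0.0624] 0.0054 [ 0.4291 -0.0649] 0.0008
t [0, 0, 0, 0, 1, 1, 1, 1, 1, 0, 0, 2, 1, 1, 1, 1,
[... 1472 characters left out ...]
 0.3242 0.046 ]
 [0.5217 0.345  0.046 ]]
[0.5209665  0.30367906 0.046     ]
h [array([0.5614, 0.1871, 0.088 ]), array([0.4768, 0.1885, 0.088 ]), array([0.5192, 0.1878, 0.088 ])]
line [array([0.5932, 0.3037, 0.038 ]), array([0.5612, 0.3044, 0.038 ])]
btn [0.67247252 0.0050617  0.066     ]
[0.67326286 0.00547299 0.05927001] [0.70460394 0.04218768 0.07265871] 284
[ 0.67037316 -0.00440081  0.06037418] [0.69799526 0.02152555 0.07100594] 168 [0.67534489 0.00075477 0.06154742]
bar 209 [0.4788988  0.1823869  0.07976081] [0.56095905 0.19641122 0.09453084] [0.51872315 0.18829487 0.08780002]
bar 148 [0.47804427 0.1767335  0.07904174] [0.56156453 0.19365177 0.09369444] [0.51713417 0.18306699 0.08697299]
```

```bash
cat >> h.py <<'E'
def plan(x,y,z,yaw=None,exact=False):
    s=bot.get_state(); R=np.array(s['tcp_rot']); p=np.array(s['tcp_pos'])
    d=R.T@(np.array([x,y,z])-p)/.03
    cur=np.degrees(np.arctan2(R[1,0],R[0,0]))
    j1=np.degrees(np.arctan2(y,x)); best=None
    if yaw is None: yaw=cur; exact=True
    for k in ((0,) if exact else (-180,0,180)):
        dy=(yaw+k-cur+540)%360-180 if exact else yaw+k-cur
        # final j6 
        dj1=(j1-s['joints'][0]+180)%360-180
        j6=s['joints'][5]+dj1-dy
        if abs(j6)<143 and (best is None or abs(dy)<abs(best[0])): best=(dy,j6)
    print('shift',d.round(3).tolist(),'turn',round(-np.radians(best[0]),3),'dyaw',round(best[0],1),'j6',round(best[1],1))
def st():
    s=bot.get_state(); R=s['tcp_rot']
    print('t',round(s['time_s'],2),'pos',np.round(s['tcp_pos'],4),'yaw',round(float(np.degrees(np.arctan2(R[1,0],R[0,0]))),2),'F',np.round(s['contact_force'],1),'op',round(s['opening'],4),'j',np.round(s['joints'],0))
E
python3 - <<'E'
from h import *
plan(.519,.186,.17,89.1)
E
```

```text
shift [-7.791, 15.053, 2.409] turn -0.251 dyaw 14.4 j6 -69.4
```

Request:
send_rows([
  [1,[-7.79,15.05,0],-0.251],
  [1,[-7.79,15.05,0],-0.251],
  [1,[-7.79,15.05,0],-0.251],
  [1,[-7.79,15.05,0],-0.251],
  [1,[-7.79,15.05,0],-0.251],
  [1,[-7.79,15.05,0],-0.251],
  [1,[-7.79,15.05,0],-0.251],
  [1,[-7.79,15.05,0],-0.251],
  [1,[-7.79,15.05,0],-0.251],
  [1,[-7.79,15.05,0],-0.251],
])

```text
time_s: 2.3
tcp_pos: [0.5115, 0.1924, 0.2425]
tcp_rot: [[0.016, 1.0, 0.0], [1.0, -0.016, 0.0], [0.0, 0.0, -1.0]]
contact_force: [0.9, 0.7, 0.2]
opening: 0.0853
```

Request:
send_rows([
  [1,[0,0,1.2],0],
  [1,[0,0,2.4],0],
  [1,[0,0,2.4],0],
  [1,[0,0,2.4],0],
])

```text
time_s: 2.7
tcp_pos: [0.5116, 0.1926, 0.1714]
tcp_rot: [[0.016, 1.0, 0.0], [1.0, -0.016, 0.0], [0.0, 0.0, -1.0]]
contact_force: [0.0, 0.3, 0.7]
opening: 0.0856
```

```bash
python3 - <<'E'
from h import *
st()
a=bot.snapshot('side'); b=bot.snapshot('top')
save('s1',a['image'][60:260,140:400],3); save('t1',b['image'][150:350,90:350],3)
plan(.519,.186,.072,89.1)
p=bot.get_state()['tcp_pos']; print(proj(a,p),proj(b,p))
E
```

```text
t 2.7 pos [0.5116 0.1926 0.1714] yaw 89.1 F [0.  0.3 0.7] op 0.0856 j [ 17.  21.  92.   0.  67. -72.]
shift [-0.231, 0.221, 3.356] turn 0.0 dyaw -0.0 j6 -69.4
[262.42565035 164.90697551] [176.73445608 258.02242618]
```

View pics/s1.png

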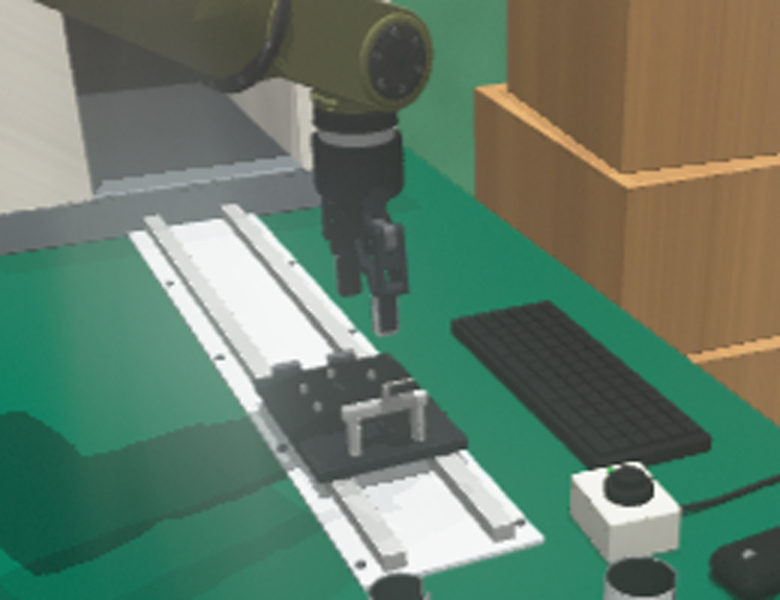

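View pics/t1.png

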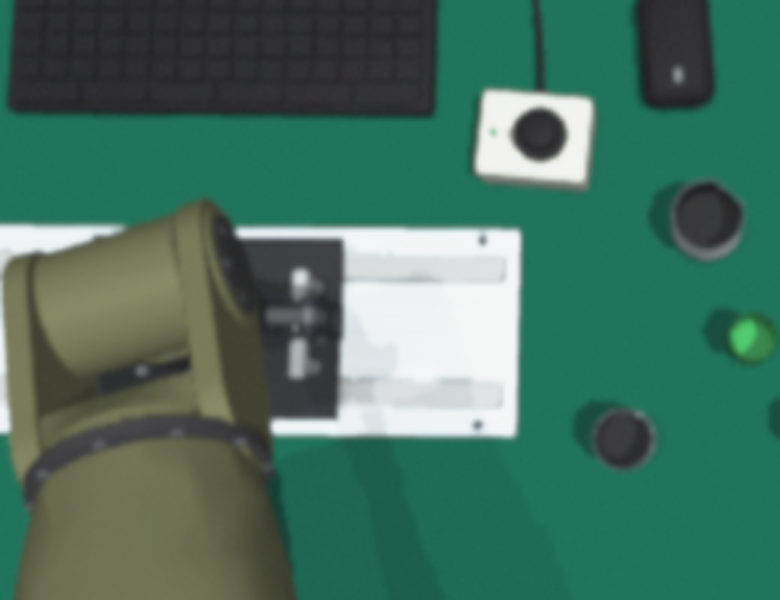

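```bash
python3 - <<'E'
from h import *
a=bot.snapshot('side');W=pts(a); p=bot.get_state()['tcp_pos']
# crop right finger region
for u0,u1,v0,v1 in [(262,280,140,175),(250,262,140,162)]:
    w=W[v0:v1,u0:u1].reshape(-1,3); w=w[np.isfinite(w[:,0])&(np.hypot(w[:,0]-p[0],w[:,1]-p[1])<.08)&(w[:,2]>.14)]
    print(len(w),w.min(0).round(4),w.max(0).round(4),np.median(w,0).round(4))
    t=w[w[:,2]<.195]; print(t.min(0).round(4),t.max(0).round(4))
E
```

```text
349 [0.4964 0.1159 0.1766] [0.5225 0.1674 0.2701] [0.506  0.1329 0.232 ]
[0.4987 0.1346 0.1766] [0.5214 0.1485 0.1947]
173 [0.4928 0.1504 0.1773] [0.5231 0.2478 0.2565] [0.5048 0.2354 0.2105]
[0.4994 0.2317 0.1773] [0.5231 0.2416 0.195 ]
```

Request:
send_rows([
  [1,[-0.23,0.22,0.8],0],
  [1,[-0.23,0.22,1.6],0],
  [1,[-0.23,0.22,2.4],0],
  [1,[-0.23,0.22,3.0],0],
  [1,[-0.23,0.22,3.35],0],
  [1,[-0.23,0.22,3.35],0],
  [0.4,[-0.23,0.22,3.35],0],
], grip_force=25)

```text
time_s: 3.55
tcp_pos: [0.5195, 0.1863, 0.0734]
tcp_rot: [[0.015, 1.0, 0.005], [1.0, -0.015, 0.002], [0.002, 0.005, -1.0]]
contact_force: [0.2, -0.8, 0.3]
opening: 0.0733
```

Request:
send_rows([
  [0,[0,0,0],0],
  [0,[0,0,0],0],
  [0,[0,0,0],0],
  [0,[0,0,0],0],
  [0,[0,0,0],0],
  [0,[0,0,0],0],
  [0,[0,0,0],0],
], grip_force=40)

```text
time_s: 4.25
tcp_pos: [0.5196, 0.1864, 0.0738]
tcp_rot: [[0.015, 1.0, 0.005], [1.0, -0.015, 0.002], [0.002, 0.005, -1.0]]
contact_force: [-1.1, -0.3, 5.0]
opening: 0.0113
```

```bash
python3 - <<'E'
from h import *
st()
st_=bot.snapshot('top');W=pts(st_)
P=W.reshape(-1,3); P=P[np.isfinite(P[:,0])]
b=P[(P[:,2]>.079)&(P[:,2]<.1)&(abs(P[:,0]-.49)<.025)&(abs(P[:,1]-.187)<.02)]; print('bar',len(b),b.min(0),b.max(0),np.median(b,0))
a=bot.snapshot('side');W=pts(a)
P=W.reshape(-1,3); P=P[np.isfinite(P[:,0])]
b=P[(P[:,2]>.079)&(P[:,2]<.1)&(abs(P[:,0]-.49)<.025)&(abs(P[:,1]-.187)<.02)]; print('bar',len(b),b.min(0),b.max(0),np.median(b,0))
save('s2',a['image'][60:260,140:400],3)
E
```

```text
t 4.25 pos [0.5196 0.1864 0.0738] yaw 89.14 F [-1.1 -0.3  5. ] op 0.0113 j [ 16.  29.  96.   0.  55. -73.]
bar 2 [0.51082057 0.17035096 0.08948759] [0.51141071 0.17050295 0.09795266] [0.51111564 0.17042695 0.09372013]
bar 93 [0.47891878 0.1672638  0.0791641 ] [0.51488321 0.19984271 0.09943451] [0.50242816 0.18139078 0.08800557]
```

Request:
send_rows([
  [0,[-0.4,0,0],0],
  [0,[-0.8,0,0],0],
  [0,[-1.2,0,0],0],
  [0,[-1.6,0,0],0],
  [0,[-2.0,0,0],0],
  [0,[-2.4,0,0],0],
  [0,[-2.8,0,0],0],
  [0,[-3.2,0,0],0],
  [0,[-3.5,0,0],0],
  [0,[-3.5,0,0],0],
])

```text
time_s: 5.35
tcp_pos: [0.5181, 0.0796, 0.0738]
tcp_rot: [[0.016, 1.0, 0.005], [1.0, -0.016, 0.001], [0.001, 0.005, -1.0]]
contact_force: [-1.7, -1.3, 5.5]
opening: 0.0115
```

```bash
python3 - <<'E'
from h import *
st()
a=bot.snapshot('side');save('s2',a['image'][60:280,140:400],3)
E
```

```text
t 5.35 pos [0.5181 0.0796 0.0738] yaw 89.08 F [-1.7 -1.3  5.5] op 0.0115 j [  5.  26. 100.   0.  54. -84.]
```

View pics/s2.png

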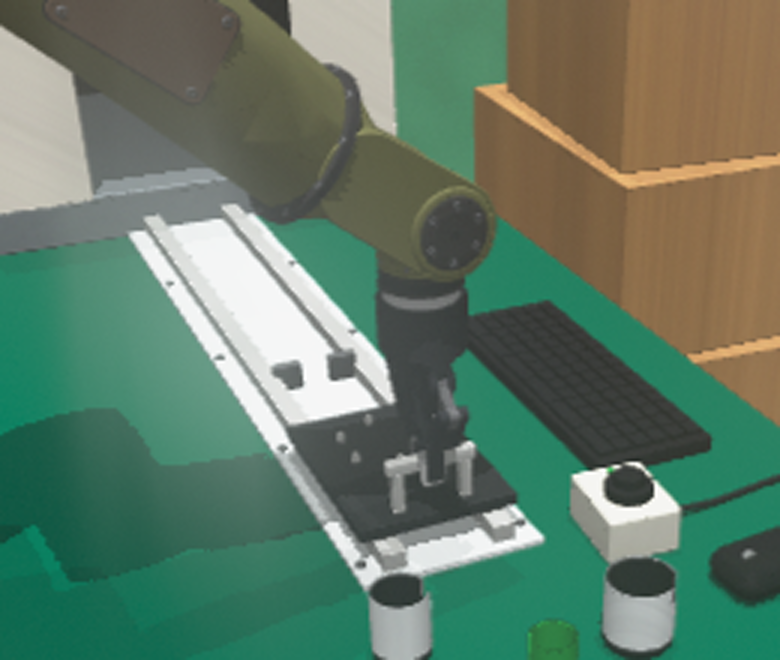

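The carrier followed the hand and the rail ends are still about 20 mm ahead. I'll continue slowly.

Request:
send_rows([
  [0,[-0.1,0,0],0],
  [0,[-0.2,0,0],0],
  [0,[-0.3,0,0],0],
  [0,[-0.4,0,0],0],
  [0,[-0.45,0,0],0],
  [0,[-0.5,0,0],0],
  [0,[-0.55,0,0],0],
  [0,[-0.6,0,0],0],
])

```text
time_s: 6.2
tcp_pos: [0.5179, 0.0619, 0.0738]
tcp_rot: [[0.016, 1.0, 0.006], [1.0, -0.016, 0.001], [0.001, 0.006, -1.0]]
contact_force: [0.6, 16.4, 2.2]
opening: 0.0111
```

Request:
send_rows([
  [0,[-0.05,0,0],0],
  [0,[-0.1,0,0],0],
  [0,[-0.15,0,0],0],
  [0,[-0.2,0,0],0],
])

```text
time_s: 6.6
tcp_pos: [0.5178, 0.0616, 0.0737]
tcp_rot: [[0.015, 1.0, 0.007], [1.0, -0.015, 0.01], [0.01, 0.007, -1.0]]
contact_force: [4.0, 68.5, -1.2]
opening: 0.0112
```

It's at the loading stop: the force rose to 68 N with no further motion. I'll relax and release.

Request:
send_rows([
  [0,[0,0,0],0],
  [0.4,[0,0,0],0],
  [0.4,[0,0,0],0],
  [0.4,[0,0,0],0],
  [0.4,[0,0,0],0],
  [0.4,[0,0,-1],0],
  [0.4,[0,0,-2.5],0],
  [1,[0,0,-4],0],
  [1,[0,0,-5],0],
  [1,[0,0,-5],0],
])

```text
time_s: 7.6
tcp_pos: [0.5182, 0.0598, 0.2281]
tcp_rot: [[0.016, 1.0, 0.014], [1.0, -0.016, 0.01], [0.01, 0.014, -1.0]]
contact_force: [0.5, 0.3, 0.1]
opening: 0.0758
```

```bash
python3 - <<'E'
from h import *
st()
plan(.40,-.25,.24,10)
E
```

```text
t 7.6 pos [0.5182 0.0598 0.2281] yaw 89.1 F [0.5 0.3 0.1] op 0.0758 j [  2.  14.  93.   1.  72. -87.]
shift [-10.382, -3.77, -0.555] turn 1.381 dyaw -79.1 j6 -42.2
```

Request:
send_rows([
  [1,[-10.2,-2.2,0],1.38],
  [1,[-10.2,-2.2,0],1.38],
  [1,[-10.2,-2.2,0],1.38],
  [1,[-10.2,-2.2,0],1.38],
  [1,[-10.2,-2.2,0],1.38],
  [1,[-10.2,-2.2,0],1.38],
  [1,[-10.2,-2.2,0],1.38],
  [1,[-10.2,-2.2,0],1.38],
  [1,[-10.2,-2.2,0],1.38],
  [1,[-10.2,-2.2,0],1.38],
])

```text
time_s: 8.6
tcp_pos: [0.4469, -0.2454, 0.2231]
tcp_rot: [[0.986, 0.168, 0.013], [0.168, -0.986, 0.011], [0.014, -0.008, -1.0]]
contact_force: [-0.9, 1.0, -0.5]
opening: 0.0854
```

```bash
python3 - <<'E'
from h import *
st()
a=bot.snapshot('top');s=bot.snapshot('side'); save('t3',a['image'][150:350,200:460],3);save('s3',s['image'][130:330,200:460],3)
E
```

```text
t 8.6 pos [ 0.4469 -0.2454  0.2231] yaw 9.66 F [-0.9  1.  -0.5] op 0.0854 j [-33.  13.  95.   1.  72. -43.]
```

View pics/t3.png

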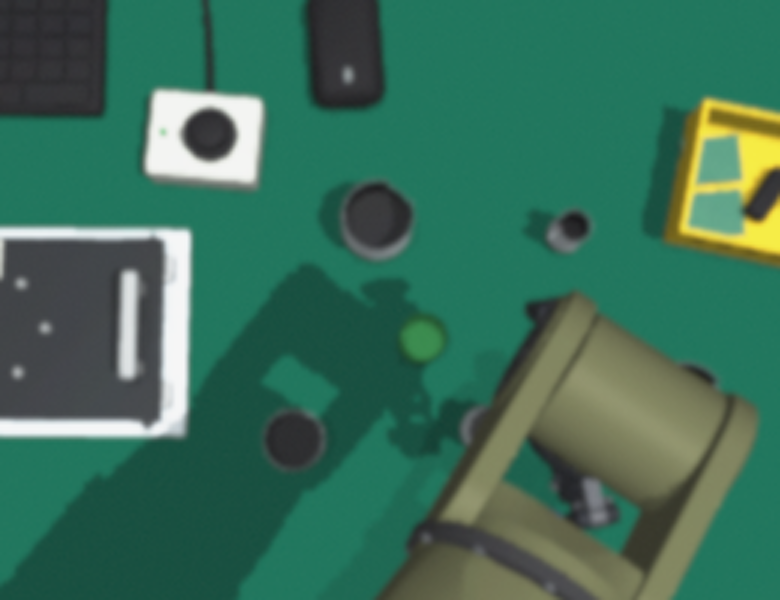

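View pics/s3.png

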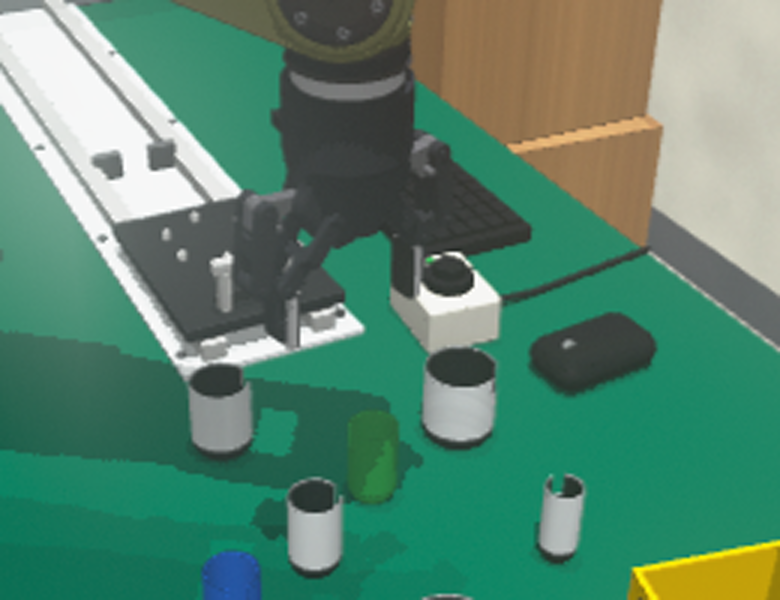

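```bash
python3 - <<'E'
from h import *
s=bot.snapshot('side');W=pts(s);S=bot.get_state();p=np.array(S['tcp_pos']);R=np.array(S['tcp_rot'])
P=W.reshape(-1,3);P=P[np.isfinite(P[:,0])]
L=(P-p)@R
k=(abs(L[:,0])<.065)&(abs(L[:,1])<.03)&(L[:,2]>-.02)&(L[:,2]<.02); L=L[k]
for sg in(-1,1):
    f=L[L[:,0]*sg>0]; print(sg,len(f),np.percentile(f,[2,50,98],axis=0).round(4).tolist())
a=bot.snapshot('top')
im=a['image'][200:310,100:280]; save('t4',im,4)
Wt=pts(a)
P=Wt.reshape(-1,3);P=P[np.isfinite(P[:,0])]
b=P[(P[:,2]>.079)&(P[:,2]<.1)&(abs(P[:,0]-.52)<.06)&(abs(P[:,1]-.065)<.04)];print('bar top',b.min(0),b.max(0),np.median(b,0))
P=W.reshape(-1,3);P=P[np.isfinite(P[:,0])]
b=P[(P[:,2]>.079)&(P[:,2]<.1)&(abs(P[:,0]-.52)<.06)&(abs(P[:,1]-.065)<.04)];print('bar side',b.min(0),b.max(0),np.median(b,0))
E
```

```text
-1 62 [[-0.0573, -0.0045, -0.0195], [-0.0504, 0.0071, -0.0147], [-0.0438, 0.0117, -0.0049]]
1 75 [[0.0413, -0.0103, -0.0198], [0.0429, 0.0045, -0.0128], [0.0548, 0.0113, -0.0041]]
bar top [0.4759159  0.05899716 0.07936921] [0.55789275 0.07152692 0.09329369] [0.51593447 0.06436519 0.08746029]
bar side [0.47628567 0.05351019 0.08008984] [0.5588232  0.06748025 0.09070166] [0.48422895 0.059112   0.0882194 ]
```

View pics/t4.png

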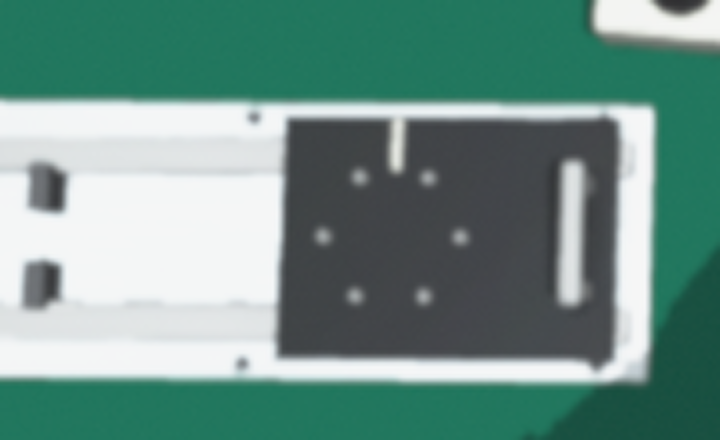

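```bash
python3 - <<'E'
from h import *
a=bot.snapshot('top'); s=bot.snapshot('side')
cr=lambda u,v:(u/4+100,v/4+200)
p=np.array([rayz(a,*cr(*q),.046) for q in [(360,177),(428,178),(460,237),(424,296),(355,296),(323,236)]]);print(p.mean(0).round(4))
q=p-p.mean(0); ang=np.degrees(np.arctan2(q[:,1],q[:,0]));print(ang.round(1),np.hypot(q[:,0],q[:,1]).round(4))
l=[rayz(a,*cr(*q),.038) for q in[(399,119),(397,172)]];print(l)
b=[rayz(a,*cr(*q),.088) for q in[(573,161),(569,304)]];print(b,np.degrees(np.arctan2(b[0][1]-b[1][1],b[0][0]-b[1][0])))
save('s4',s['image'][150:260,220:330],6)
# predicted seat in side
c=np.array([.5206,.1764,.046])-np.array([.0012,.0007,0])
print((proj(s,c)-[220,150])*6)
for k in range(6):
    t=np.radians(30+60*k-.9); print(((proj(s,c+.0415*np.array([np.cos(t),np.sin(t),0]))-[220,150])*6).round())
E
```

```text
[0.519  0.1793 0.046 ]
[  28.9  -31.   -90.8 -150.6  149.2   89.2] [0.0415 0.0413 0.0413 0.0413 0.0416 0.0415]
[array([0.59174538, 0.17848659, 0.038     ]), array([0.55908818, 0.17897724, 0.038     ])]
[array([0.55936262, 0.06363831, 0.088     ]), array([0.4760254 , 0.06498909, 0.088     ])] -0.9286002892892377
[297.54029932 349.36195657]
[352. 314.]
[266. 310.]
[209. 346.]
[240. 387.]
[331. 391.]
[386. 353.]
```

View pics/s4.png

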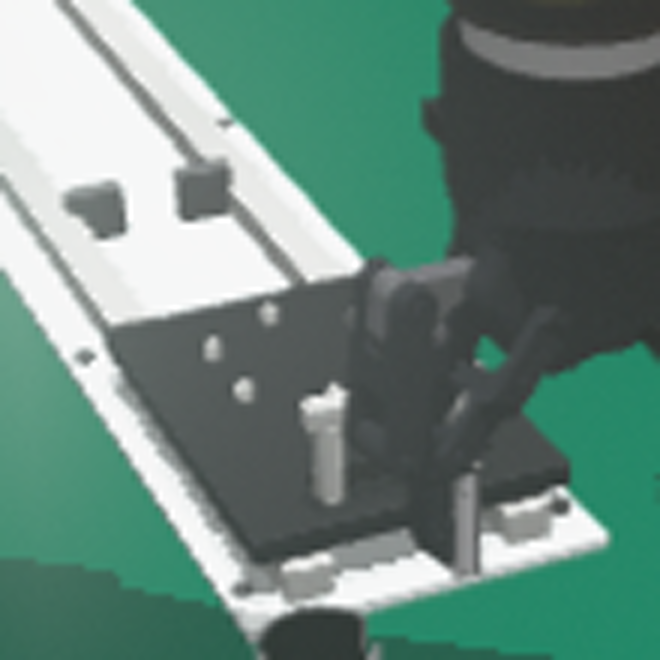

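Predicted and observed pins agree within about 1 mm, so the seat is at about (0.521, 0.176) with yaw -0.9°. Now I'll re-measure can_a with a tool that fits centre and slot, and plan the grasp.

```bash
cat >> h.py <<'E'
CS=np.array([.0012,.0007,0]); CT=np.array([.0020,-.004,0])
def look():
    t=bot.snapshot('top'); s=bot.snapshot('side')
    return t,s,pts(t)+CT,pts(s)+CS
def slotfit(Ws,x,y,R,z0=0):
    A=[]
    for W in Ws:
        P=shell(W,x,y,R,z0,(.049,.066)); A.append(np.degrees(np.arctan2(P[:,1]-y,P[:,0]-x)))
    A=np.concatenate(A); g=np.arange(-180,180,1.)
    c=np.array([np.sum(np.abs((A-t+180)%360-180)<21) for t in g])
    m=g[c==c.min()]; ref=m[0]; off=(m-ref+180)%360-180
    return (ref+np.median(off)+180)%360-180,(off.min(),off.max()),c.min(),len(A)
def can(n,x,y,look_=None,z0=0,verbose=True):
    t,s,Wt,Ws=look_ or look()
    R=RAD[n]; q,e=refine(Ws,x,y,R,z0)
    print(n,'side',q.round(4),e.round(4),'slot',slotfit([Ws],*q,R,z0))
    try:
        P=Wt.reshape(-1,3);P=P[np.isfinite(P[:,0])&(P[:,2]>z0+.057)&(P[:,2]<z0+.072)&(np.hypot(P[:,0]-q[0],P[:,1]-q[1])<R+.012)]
        print('  top',fitc(P).round(4),len(P),slotfit([Wt],*q,R,z0))
    except Exception as ex: print('  top fail')
    return q
E
python3 - <<'E'
from h import *
L=look()
for n,x,y in [('a',.455,-.372),('b',.607,-.132),('c',.430,-.064),('d',.437,-.219),('e',.598,-.289)]: can(n,x,y,L)
plan(.4556,-.3725,.12,10)
E
```

```text
a side [ 0.4556 -0.3722] 0.0007 slot (np.float64(-79.0), (np.float64(0.0), np.float64(0.0)), np.int64(0), 438)
  top [ 0.452  -0.3724  0.0361] 20 (np.float64(153.0), (np.float64(-155.0), np.float64(101.0)), np.int64(0), 27)
b side [ 0.6078 -0.1319] 0.0009 slot (np.float64(-40.0), (np.float64(0.0), np.float64(2.0)), np.int64(2), 272)
  top [ 0.6075 -0.1335  0.0279] 71 (np.float64(-44.5), (np.float64(0.0), np.float64(3.0)), np.int64(1), 77)
c side [ 0.4303 -0.0642] 0.0009 slot (np.float64(-6.0), (np.float64(0.0), np.float64(0.0)), np.int64(0), 225)
  top [ 0.4304 -0.0657  0.0229] 52 (np.float64(-8.0), (np.float64(0.0), np.float64(6.0)), np.int64(0), 48)
d side [ 0.4372 -0.2194] 0.0007 slot (np.float64(-8.0), (np.float64(0.0), np.float64(6.0)), np.int64(0), 201)
  top [ 0.4357 -0.2238  0.0209] 13 (np.float64(-109.5), (np.float64(-38.0), np.float64(179.0)), np.int64(0), 18)
e side [ 0.5986 -0.2887] 0.0008 slot (np.float64(79.0), (np.float64(0.0), np.float64(0.0)), np.int64(1), 132)
  top [ 0.598  -0.2902  0.013 ] 37 (np.float64(82.0), (np.float64(0.0), np.float64(6.0)), np.int64(0), 48)
shift [-0.525, 4.257, 3.424] turn 0.001 dyaw -0.1 j6 -49.6
```

Request:
send_rows([
  [1,[-0.5,1.5,0],-0.02],
  [1,[-0.52,3,1],-0.02],
  [1,[-0.52,4.25,2],-0.02],
  [1,[-0.52,4.26,3],-0.02],
  [1,[-0.52,4.26,3.4],-0.02],
  [1,[-0.52,4.26,3.4],-0.02],
  [1,[-0.52,4.26,3.4],-0.02],
])

```text
time_s: 9.7
tcp_pos: [0.4563, -0.3723, 0.1223]
tcp_rot: [[0.981, 0.195, 0.015], [0.195, -0.981, 0.009], [0.016, -0.006, -1.0]]
contact_force: [-0.6, -0.4, 0.3]
opening: 0.0856
```

```bash
python3 - <<'E'
from h import *
st()
plan(.4556,-.3723,.038,11)
E
```

```text
t 9.7 pos [ 0.4563 -0.3723  0.1223] yaw 11.27 F [-0.6 -0.4  0.3] op 0.0856 j [-43.  29.  88.   1.  63. -55.]
shift [-0.069, 0.01, 2.809] turn 0.005 dyaw -0.3 j6 -50.7
```

Request:
send_rows([
  [1,[-0.06,0,0.7],0],
  [1,[-0.06,0,1.4],0],
  [1,[-0.06,0,2.0],0],
  [1,[-0.06,0,2.5],0],
  [1,[-0.07,0,2.8],0],
  [1,[-0.07,0,2.8],0],
  [0,[-0.07,0,2.8],0],
  [0,[-0.07,0,2.8],0],
  [0,[-0.07,0,2.8],0],
  [0,[-0.07,0,2.8],0],
], grip_force=45)

```text
time_s: 10.7
tcp_pos: [0.4561, -0.3725, 0.0397]
tcp_rot: [[0.981, 0.196, 0.017], [0.195, -0.981, 0.007], [0.018, -0.004, -1.0]]
contact_force: [0.3, -0.5, 6.3]
opening: 0.0668
```

Request:
send_rows([
  [0,[0,0,0],0],
  [0,[0,0,0],0],
  [0,[0,0,-0.5],0],
  [0,[0,0,-1.5],0],
  [0,[0,0,-3.0],0],
  [0,[0,0,-4.5],0],
  [0,[0,0,-5],0],
  [0,[0,0,-5],0],
])

```text
time_s: 11.5
tcp_pos: [0.4542, -0.3742, 0.1934]
tcp_rot: [[0.98, 0.195, 0.021], [0.195, -0.981, 0.004], [0.021, 0.0, -1.0]]
contact_force: [1.0, -0.6, -1.6]
opening: 0.0665
```

```bash
python3 - <<'E'
from h import *
st()
s=bot.snapshot('side');save('s5',s['image'][190:400,240:460],3)
plan(.5209,.1757,.19,89.1)
E
```

```text
t 11.5 pos [ 0.4542 -0.3742  0.1934] yaw 11.27 F [ 1.  -0.6 -1.6] op 0.0665 j [-43.  24.  85.   1.  71. -55.]
shift [5.776, -17.522, 0.18] turn -1.358 dyaw 77.8 j6 -70.8
```

View pics/s5.png

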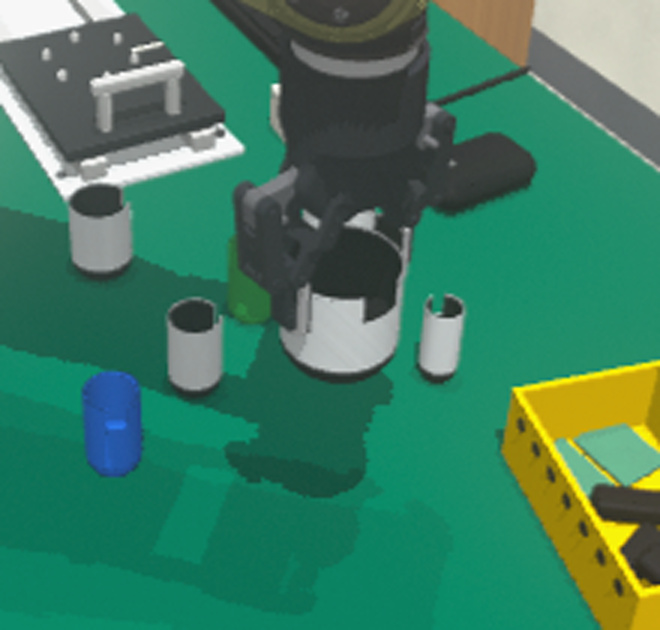

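Can a is held with its slot at (375,300) facing -79°. I'll carry it to the seat.

Request:
send_rows([
  [0,[0.6,-1.7,0],-0.13],
  [0,[1.2,-3.4,0],-0.27],
  [0,[1.8,-5.2,0],-0.4],
  [0,[2.3,-7,0],-0.54],
  [0,[2.9,-8.7,0],-0.68],
  [0,[3.4,-10.5,0],-0.81],
  [0,[4,-12.2,0],-0.95],
  [0,[4.6,-14,0],-1.09],
  [0,[5.2,-15.8,0],-1.22],
  [0,[5.7,-17.3,0],-1.358],
])

```text
time_s: 12.55
tcp_pos: [0.5133, 0.1246, 0.1935]
tcp_rot: [[0.011, 1.0, 0.016], [1.0, -0.011, 0.006], [0.006, 0.015, -1.0]]
contact_force: [0.7, -0.5, -1.7]
opening: 0.0665
```

```bash
python3 - <<'E'
from h import *
st()
plan(.5209,.1757,.15,90.1)
E
```

```text
t 12.55 pos [0.5133 0.1246 0.1935] yaw 89.39 F [ 0.7 -0.5 -1.7] op 0.0665 j [ 10.  17.  95.   0.  68. -80.]
shift [1.699, 0.214, 1.462] turn -0.012 dyaw 0.7 j6 -71.5
```

Request:
send_rows([
  [0,[1.0,0.1,0.5],0],
  [0,[1.7,0.21,1.0],0],
  [0,[1.7,0.21,1.46],0],
  [0,[1.7,0.21,1.46],0],
  [0,[1.7,0.21,1.46],0],
])

```text
time_s: 13.05
tcp_pos: [0.5205, 0.1748, 0.1496]
tcp_rot: [[0.011, 1.0, 0.014], [1.0, -0.012, 0.005], [0.005, 0.014, -1.0]]
contact_force: [-0.1, -0.5, -0.7]
opening: 0.0669
```

```bash
python3 - <<'E'
from h import *
st()
t,s,Wt,Ws=look()
q,e=refine(Ws,.521,.176,.034,.112); print(q,e); print(slotfit([Ws],*q,.034,.112))
save('s6',s['image'][130:280,200:360],4)
plan(.5209,.1757,.076)
E
```

```text
t 13.05 pos [0.5205 0.1748 0.1496] yaw 89.34 F [-0.1 -0.5 -0.7] op 0.0669 j [ 15.  22.  94.   0.  63. -75.]
[0.52055669 0.17419077] 0.0013091768847733921
(np.float64(3.0), (np.float64(0.0), np.float64(24.0)), np.int64(0), 157)
shift [0.011, -0.045, 2.487] turn -0.0 dyaw 0.0 j6 -70.7
```

View pics/s6.png

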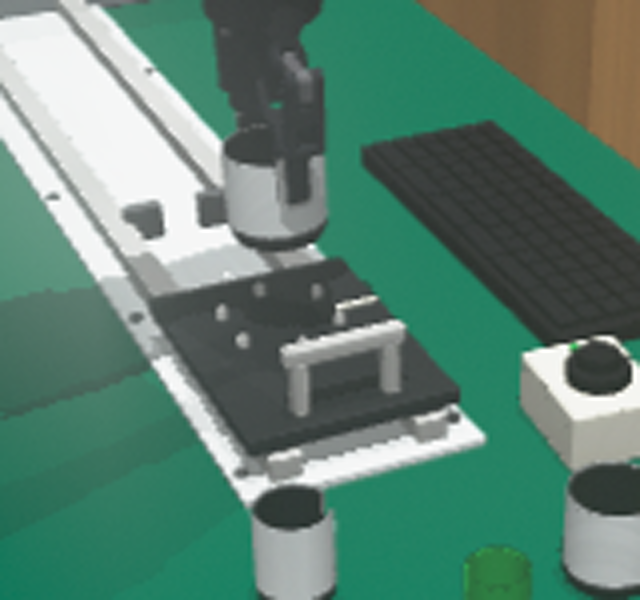

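Request:
send_rows([
  [0,[0.03,-0.03,0.6],0],
  [0,[0.03,-0.03,1.2],0],
  [0,[0.03,-0.03,1.8],0],
  [0,[0.02,-0.04,2.0],0],
  [0,[0.02,-0.04,2.1],0],
  [0,[0.02,-0.04,2.2],0],
  [0,[0.02,-0.04,2.28],0],
  [0,[0.02,-0.04,2.34],0],
  [0,[0.02,-0.04,2.38],0],
  [0,[0.02,-0.04,2.38],0],
])

```text
time_s: 14.15
tcp_pos: [0.521, 0.1759, 0.0792]
tcp_rot: [[0.012, 1.0, 0.016], [1.0, -0.012, 0.006], [0.006, 0.016, -1.0]]
contact_force: [1.0, 0.4, -2.2]
opening: 0.0666
```

```bash
python3 - <<'E'
from h import *
st()
s=bot.snapshot('side');save('s7',s['image'][130:280,200:360],4)
E
```

```text
t 14.15 pos [0.521  0.1759 0.0792] yaw 89.32 F [ 1.   0.4 -2.2] op 0.0666 j [ 15.  28.  96.   0.  55. -75.]
```

View pics/s7.png

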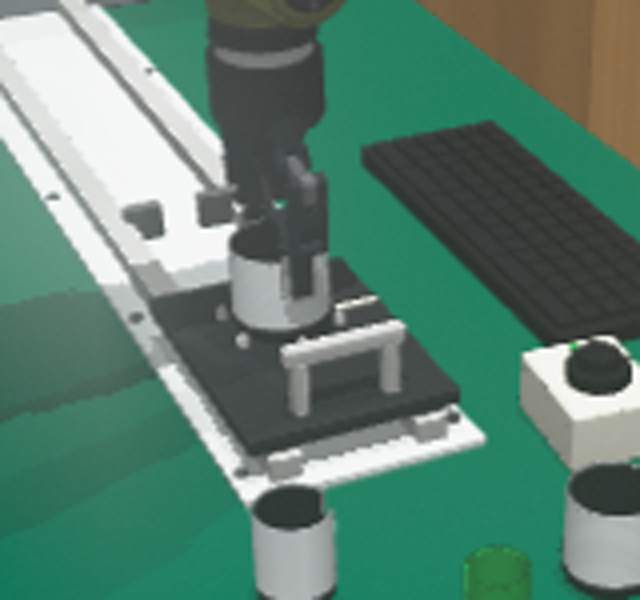

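The can is down between the pins with about 1 mm left. I'll lower it the rest, release and lift.

Request:
send_rows([
  [0,[0,0,0.03],0],
  [0,[0,0,0.05],0],
  [0,[0,0,0.05],0],
  [1,[0,0,0.05],0],
  [1,[0,0,0.05],0],
  [1,[0,0,0.05],0],
  [1,[0,0,0.05],0],
  [1,[0,0,0.0],0],
  [1,[0,0,-0.5],0],
  [1,[0,0,-1.5],0],
])

```text
time_s: 15.2
tcp_pos: [0.5193, 0.1754, 0.1231]
tcp_rot: [[0.012, 1.0, 0.012], [1.0, -0.012, 0.005], [0.005, 0.012, -1.0]]
contact_force: [1.2, 0.9, 0.2]
opening: 0.0854
```

Request:
send_rows([
  [1,[0,0,-1],0],
  [1,[0,0,-3],0],
  [1,[-3,1,-4],0],
  [1,[-5,1,-4],0],
  [1,[-7,1.5,-4],0],
  [1,[-8,1.5,-4],0],
  [1,[-8,1.5,-4],0],
  [1,[-8,1.5,-4],0],
])

```text
time_s: 16.0
tcp_pos: [0.5601, -0.0707, 0.2428]
tcp_rot: [[0.017, 1.0, 0.013], [1.0, -0.017, 0.004], [0.004, 0.013, -1.0]]
contact_force: [-0.1, 1.2, -1.4]
opening: 0.0849
```

```bash
python3 - <<'E'
from h import *
st()
L=look()
can('a',.521,.176,L,.038); 
for n,x,y in [('b',.6078,-.132),('c',.430,-.064)]: can(n,x,y,L)
save('s8',L[1]['image'][130:330,200:420],3); save('t8',L[0]['image'][190:350,160:360],4)
E
```

```text
t 16.0 pos [ 0.5601 -0.0707  0.2428] yaw 89.02 F [-0.1  1.2 -1.4] op 0.0849 j [ -11.   19.   85.    0.   76. -100.]
a side [0.5158 0.1784] 0.0012 slot (np.float64(2.0), (np.float64(0.0), np.float64(4.0)), np.int64(1), 226)
  top [0.516  0.1762 0.033 ] 121 (np.float64(2.0), (np.float64(0.0), np.float64(2.0)), np.int64(0), 151)
b side [ 0.6078 -0.1319] 0.0009 slot (np.float64(-41.0), (np.float64(0.0), np.float64(0.0)), np.int64(2), 270)
  top [ 0.6072 -0.1305  0.0307] 13 (np.float64(130.0), (np.float64(-180.0), np.float64(179.0)), np.int64(0), 13)
c side [ 0.4303 -0.0642] 0.0008 slot (np.float64(-11.5), (np.float64(0.0), np.float64(9.0)), np.int64(0), 221)
  top fail
```

View pics/s8.png

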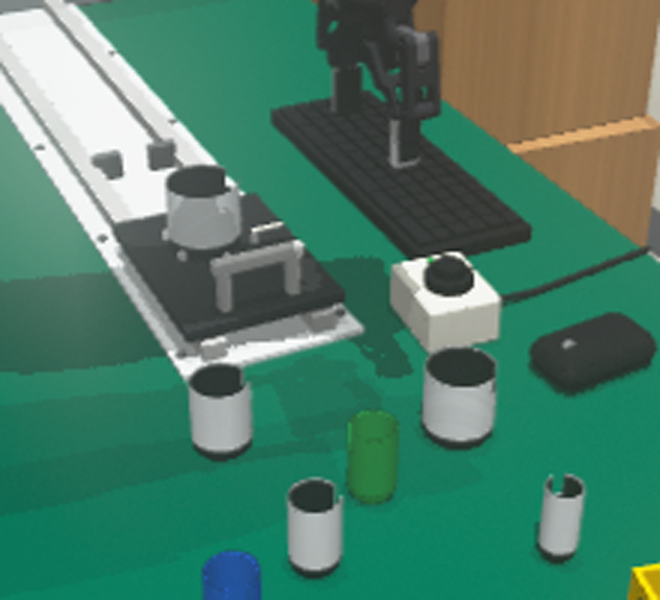

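View pics/t8.png

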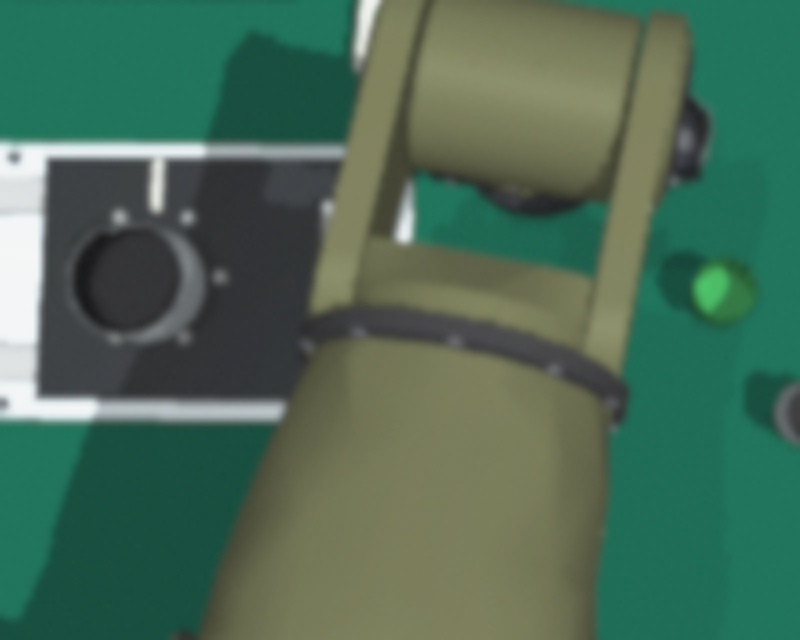

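```bash
cat >> h.py <<'E'
def cyl(Ws,n,x,y,z0,zlo=.012,zhi=.066):
    "fit tilted cylinder wall: center at z0+.03, slopes"
    from scipy.optimize import least_squares
    R=RAD[n]; out=[]
    P=Ws.reshape(-1,3);P=P[np.isfinite(P[:,0])]
    P=P[(np.hypot(P[:,0]-x,P[:,1]-y)<R+.012)&(P[:,2]>z0+zlo)&(P[:,2]<z0+zhi)]
    f=lambda q:np.hypot(P[:,0]-q[0]-q[2]*(P[:,2]-z0),P[:,1]-q[1]-q[3]*(P[:,2]-z0))-R+.001
    q=least_squares(f,[x,y,0,0],loss='cauchy',f_scale=.0012).x
    return q.round(4),np.median(abs(f(q))).round(4),len(P)
E
python3 - <<'E'
from h import *
t,s,Wt,Ws=look()
print('side',cyl(Ws,'a',.519,.177,.038)); print('top',cyl(Wt,'a',.519,.177,.038))
print('ref b',cyl(Ws,'b',.6078,-.132,0))
for W in(Wt,Ws):
    P=W.reshape(-1,3);P=P[np.isfinite(P[:,0])]
    P=P[(abs(np.hypot(P[:,0]-.518,P[:,1]-.177)-.033)<.007)&(P[:,2]>.085)&(P[:,2]<.12)]
    a=(np.degrees(np.arctan2(P[:,1]-.177,P[:,0]-.518))%360)//30
    print([(int(k*30),round(float(np.percentile(P[a==k,2],95)),4)) for k in range(12) if (a==k).any()])
    for z in(.06,.07,.08,.09): pass
save('s9',s['image'][160:240,235:315],8)
E
```

```text
side (array([ 0.5156,  0.1784,  0.0021, -0.0017]), np.float64(0.0011), 617)
top (array([0.5152, 0.1743, 0.0144, 0.0314]), np.float64(0.0024), 801)
ref b (array([ 0.6079, -0.1318, -0.0025, -0.0038]), np.float64(0.0009), 680)
[(0, 0.1019), (30, 0.1059), (60, 0.1039), (90, 0.1031), (120, 0.1025), (150, 0.1044), (180, 0.1058), (210, 0.1043), (240, 0.1033), (270, 0.1059), (300, 0.1051), (330, 0.1037)]
[(0, 0.088), (30, 0.1032), (60, 0.1029), (90, 0.1042), (120, 0.1045), (150, 0.1043), (180, 0.1028), (210, 0.104), (240, 0.1038), (270, 0.1032), (300, 0.1024), (330, 0.1045)]
```

View pics/s9.png

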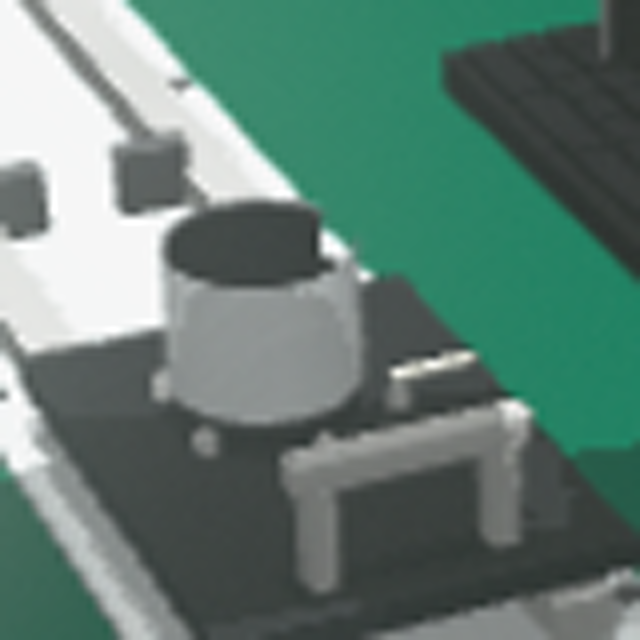

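Can a stands upright between the pins: wall slope is about 0.002, the rim is level at about 0.103, and the slot is at about +2°. Its centre is about (0.516, 0.178). Can b is next.

```bash
python3 - <<'E'
from h import *
plan(.6078,-.1319,.13,49)
E
```

```text
shift [-2.236, 1.576, 3.756] turn 0.704 dyaw -40.4 j6 -61.3
```

Request:
send_rows([
  [1,[-1,0.7,0.5],0.14],
  [1,[-2.23,1.57,1],0.28],
  [1,[-2.23,1.57,2],0.42],
  [1,[-2.23,1.57,3],0.56],
  [1,[-2.23,1.57,3.7],0.704],
  [1,[-2.23,1.57,3.75],0.704],
  [1,[-2.23,1.57,3.75],0.704],
  [1,[-2.23,1.57,3.75],0.704],
])

```text
time_s: 17.0
tcp_pos: [0.6083, -0.1312, 0.1319]
tcp_rot: [[0.652, 0.758, 0.014], [0.758, -0.653, 0.004], [0.013, 0.008, -1.0]]
contact_force: [0.7, 0.1, 1.4]
opening: 0.0855
```

```bash
python3 - <<'E'
from h import *
st(); L=look(); can('b',.6078,-.132,L)
plan(.6078,-.1319,.051,49)
E
```

```text
t 17.0 pos [ 0.6083 -0.1312  0.1319] yaw 49.27 F [0.7 0.1 1.4] op 0.0855 j [-16.  32.  82.   1.  66. -65.]
b side [ 0.6078 -0.132 ] 0.0008 slot (np.float64(-41.0), (np.float64(0.0), np.float64(5.0)), np.int64(4), 266)
  top fail
shift [-0.051, -0.021, 2.689] turn 0.003 dyaw -0.2 j6 -61.4
```

Request:
send_rows([
  [1,[-0.05,-0.02,0.8],0],
  [1,[-0.05,-0.02,1.6],0],
  [1,[-0.05,-0.02,2.3],0],
  [1,[-0.05,-0.02,2.69],0],
  [1,[-0.05,-0.02,2.69],0],
  [1,[-0.05,-0.02,2.69],0],
  [0,[-0.05,-0.02,2.69],0],
  [0,[-0.05,-0.02,2.69],0],
  [0,[-0.05,-0.02,2.69],0],
  [0,[-0.05,-0.02,2.69],0],
], grip_force=45)

```text
time_s: 18.1
tcp_pos: [0.6082, -0.1321, 0.0522]
tcp_rot: [[0.654, 0.757, 0.016], [0.757, -0.654, 0.004], [0.013, 0.009, -1.0]]
contact_force: [-2.1, 0.4, 6.6]
opening: 0.0564
```

Request:
send_rows([
  [0,[0,0,0],0],
  [0,[0,0,0],0],
  [0,[0,0,0],0],
])

```text
time_s: 18.4
tcp_pos: [0.6082, -0.1321, 0.0523]
tcp_rot: [[0.654, 0.757, 0.016], [0.757, -0.654, 0.004], [0.013, 0.009, -1.0]]
contact_force: [-0.7, -0.8, -0.1]
opening: 0.0561
```

```bash
cat >> h.py <<'E'
def tips(W):
    S=bot.get_state();p=np.array(S['tcp_pos']);R=np.array(S['tcp_rot']);o=S['opening']/2
    P=W.reshape(-1,3);P=P[np.isfinite(P[:,0])];L=(P-p)@R
    for sg in(-1,1):
        x=L[:,0]*sg; f=L[(x>o+.004)&(x<o+.018)&(abs(L[:,1])<.013)&(L[:,2]>-.03)&(L[:,2]<.025)]
        if len(f)>8: print('tip',sg,len(f),np.percentile(f[:,2],[90,98,100]).round(4))
E
python3 - <<'E'
from h import *
st(); t,s,Wt,Ws=look(); tips(Ws)
save('s10',s['image'][200:300,300:420],6)
E
```

```text
t 18.4 pos [ 0.6082 -0.1321  0.0523] yaw 49.18 F [-0.7 -0.8 -0.1] op 0.0561 j [-16.  38.  84.   1.  57. -65.]
tip -1 84 [0.0003 0.0033 0.005 ]
```

View pics/s10.png

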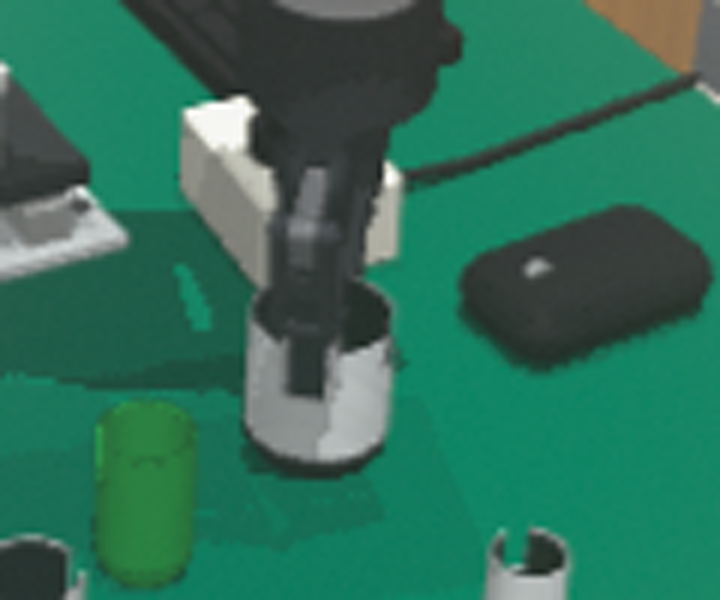

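Can b is gripped; fingertips are about 16 mm below the rim. Lift and carry.

Request:
send_rows([
  [0,[0,0,-0.5],0],
  [0,[0,0,-1.5],0],
  [0,[0,0,-3],0],
  [0,[0,0,-4.5],0],
  [0,[0,0,-5],0],
  [0,[0,0,-5],0],
  [0,[0,0,-5],0],
])

```text
time_s: 19.2
tcp_pos: [0.6054, -0.1326, 0.2011]
tcp_rot: [[0.654, 0.757, 0.014], [0.757, -0.654, 0.004], [0.012, 0.008, -1.0]]
contact_force: [-1.0, -0.0, -3.6]
opening: 0.0562
```

```bash
python3 - <<'E'
from h import *
st(); t,s,Wt,Ws=look(); S=bot.get_state()
print(cyl(Ws,'b',*S['tcp_pos'][:2],S['tcp_pos'][2]-.0523)); can('a',.5157,.178,(t,s,Wt,Ws),.038)
plan(.5157,.178,.205,89.5)
E
```

```text
t 19.2 pos [ 0.6054 -0.1326  0.2011] yaw 49.18 F [-1.  -0.  -3.6] op 0.0562 j [-16.  28.  78.   0.  73. -65.]
(array([ 0.6048, -0.132 ,  0.0013, -0.0123]), np.float64(0.0009), 624)
a side [0.5155 0.1785] 0.0011 slot (np.float64(6.0), (np.float64(0.0), np.float64(0.0)), np.int64(0), 233)
  top [0.516  0.1762 0.033 ] 115 (np.float64(1.0), (np.float64(0.0), np.float64(2.0)), np.int64(2), 154)
shift [5.883, -9.024, -0.151] turn -0.704 dyaw 40.3 j6 -70.6
```

Request:
send_rows([
  [0,[0.8,-1.2,0],-0.1],
  [0,[1.6,-2.5,0],-0.2],
  [0,[2.5,-3.8,0],-0.3],
  [0,[3.3,-5,0],-0.4],
  [0,[4.1,-6.3,0],-0.5],
  [0,[5,-7.6,0],-0.6],
  [0,[5.6,-8.6,0],-0.704],
  [0,[5.88,-9.02,0],-0.704],
  [0,[5.88,-9.02,0],-0.704],
  [0,[5.88,-9.02,0],-0.704],
])

```text
time_s: 20.3
tcp_pos: [0.5159, 0.1772, 0.1997]
tcp_rot: [[0.01, 1.0, 0.011], [1.0, -0.01, 0.004], [0.004, 0.011, -1.0]]
contact_force: [-0.3, -0.5, -2.6]
opening: 0.0564
```

```bash
python3 - <<'E'
from h import *
st(); S=bot.get_state();t,s,Wt,Ws=look()
print(cyl(Ws,'b',*S['tcp_pos'][:2],S['tcp_pos'][2]-.0523),S['tcp_rot'][:,2].round(3)); 
plan(.5157,.1777,.172,89.5)
E
```

```text
t 20.3 pos [0.5159 0.1772 0.1997] yaw 89.43 F [-0.3 -0.5 -2.6] op 0.0564 j [ 15.  18.  91.   0.  70. -74.]
(array([0.5152, 0.1757, 0.0084, 0.0147]), np.float64(0.0012), 463) [ 0.011  0.004 -1.   ]
shift [0.03, -0.026, 0.934] turn -0.002 dyaw 0.1 j6 -70.5
```

Request:
send_rows([
  [0,[0.06,0,0.5],0],
  [0,[0.06,0,1.0],0],
  [0,[0.06,0,1.3],0],
  [0,[0.06,0,1.3],0],
  [0,[0.06,0,1.3],0],
])

```text
time_s: 20.9
tcp_pos: [0.517, 0.1783, 0.1614]
tcp_rot: [[0.012, 1.0, 0.012], [1.0, -0.012, 0.004], [0.005, 0.012, -1.0]]
contact_force: [0.9, -0.0, -1.5]
opening: 0.056
```

```bash
python3 - <<'E'
from h import *
st(); S=bot.get_state();t,s,Wt,Ws=look()
print(cyl(Ws,'b',*S['tcp_pos'][:2],S['tcp_pos'][2]-.0523)); print(cyl(Wt,'b',*S['tcp_pos'][:2],S['tcp_pos'][2]-.0523,))
print(cyl(Ws,'a',.5157,.178,.038))
save('s11',s['image'][130:240,225:325],6)
E
```

```text
t 20.9 pos [0.517  0.1783 0.1614] yaw 89.33 F [ 0.9 -0.  -1.5] op 0.056 j [ 15.  21.  93.   0.  65. -74.]
(array([ 0.5165,  0.1777, -0.0007,  0.002 ]), np.float64(0.0012), 439)
(array([0.5167, 0.1744, 0.0055, 0.0194]), np.float64(0.0005), 114)
(array([ 5.157e-01,  1.788e-01, -4.000e-04, -9.200e-03]), np.float64(0.0012), 513)
```

View pics/s11.png

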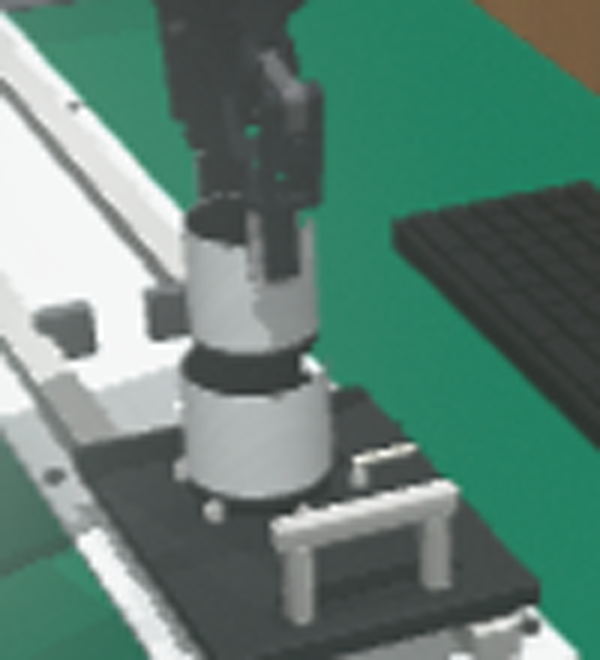

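Request:
send_rows([
  [0,[0.03,-0.03,0.15],0],
  [0,[0.03,-0.03,0.3],0],
  [0,[0.03,-0.04,0.45],0],
  [0,[0.03,-0.04,0.6],0],
  [0,[0.03,-0.04,0.75],0],
  [0,[0.03,-0.05,0.9],0],
])

```text
time_s: 21.6
tcp_pos: [0.5159, 0.1796, 0.1343]
tcp_rot: [[0.011, 1.0, 0.013], [1.0, -0.011, 0.005], [0.005, 0.013, -1.0]]
contact_force: [-0.1, -0.3, -2.1]
opening: 0.0561
```

Request:
send_rows([
  [0,[0,0,0.15],0],
  [0,[0,-0.01,0.3],0],
  [0,[0,-0.01,0.45],0],
  [0,[0,-0.01,0.58],0],
  [0,[0,-0.01,0.68],0],
  [0,[0,-0.01,0.74],0],
  [0,[0,-0.01,0.76],0],
  [0,[0,-0.01,0.76],0],
])

```text
time_s: 22.4
tcp_pos: [0.5159, 0.1797, 0.1116]
tcp_rot: [[0.011, 1.0, 0.013], [1.0, -0.011, 0.005], [0.005, 0.013, -1.0]]
contact_force: [-0.3, 0.7, -1.6]
opening: 0.0566
```

```bash
python3 - <<'E'
from h import *
st(); S=bot.get_state();t,s,Wt,Ws=look()
save('s12',s['image'][130:240,225:325],6)
E
```

```text
t 22.4 pos [0.5159 0.1797 0.1116] yaw 89.36 F [-0.3  0.7 -1.6] op 0.0566 j [ 15.  25.  96.   0.  59. -74.]
```

View pics/s12.png

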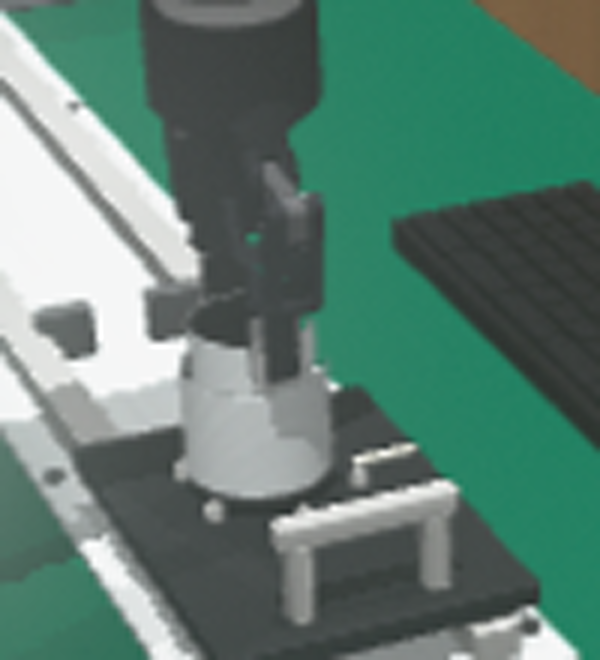

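Request:
send_rows([
  [0,[0,0,0.04],0],
  [0,[0,0,0.04],0],
  [0.85,[0,0,0.04],0],
  [0.85,[0,0,0.04],0],
  [0.85,[0,0,0.0],0],
  [1,[0,0,0.0],0],
  [1,[0,0,-0.1],0],
  [1,[0,0,-0.5],0],
  [1,[0,0,-1.5],0],
  [1,[0,0,-2.5],0],
])

```text
time_s: 23.5
tcp_pos: [0.5148, 0.1793, 0.1883]
tcp_rot: [[0.011, 1.0, 0.013], [1.0, -0.011, 0.005], [0.005, 0.013, -1.0]]
contact_force: [0.5, 0.1, 0.6]
opening: 0.0852
```

Request:
send_rows([
  [1,[0,0,-1],0],
  [1,[-2,-0.5,-2],0],
  [1,[-4,-1,-2],0],
  [1,[-6,-1.5,-2],0],
  [1,[-7.8,-2,-2],0],
  [1,[-7.8,-2,-2],0],
  [1,[-7.8,-2,-2],0],
  [1,[-7.8,-2,-2],0],
])

```text
time_s: 24.3
tcp_pos: [0.4513, -0.0549, 0.2474]
tcp_rot: [[0.014, 1.0, 0.014], [1.0, -0.014, 0.004], [0.005, 0.014, -1.0]]
contact_force: [-0.1, -0.0, -0.3]
opening: 0.0854
```

```bash
python3 - <<'E'
from h import *
st(); S=bot.get_state();L=look();t,s,Wt,Ws=L
print(cyl(Ws,'a',.5157,.178,.038)); print(cyl(Ws,'b',.5157,.178,.058,.048,.066),slotfit([Ws],.5157,.178,.029,.058),slotfit([Wt],.5157,.178,.029,.058))
can('c',.4303,-.0642,L)
P=Ws.reshape(-1,3);P=P[np.isfinite(P[:,0])]
for k,(r) in (('b',.028),('a',.033)):
    d=abs(np.hypot(P[:,0]-.5157,P[:,1]-.178)-r)<.004
    print(k,np.percentile(P[d&(P[:,2]>.05)&(P[:,2]<.15)][:,2],[95,99]))
save('s13',s['image'][130:330,200:420],3); save('t13',t['image'][190:350,160:360],4)
E
```

```text
t 24.3 pos [ 0.4513 -0.0549  0.2474] yaw 89.22 F [-0.1 -0.  -0.3] op 0.0854 j [ -12.    4.  102.    0.   73. -101.]
(array([ 0.5155,  0.1793,  0.0029, -0.0232]), np.float64(0.0012), 474)
(array([0.5157, 0.1789, 0.0017, 0.0074]), np.float64(0.0011), 226) (np.float64(3.0), (np.float64(0.0), np.float64(0.0)), np.int64(0), 187) (np.float64(-3.0), (np.float64(0.0), np.float64(4.0)), np.int64(0), 140)
c side [ 0.4303 -0.0642] 0.0008 slot (np.float64(-6.5), (np.float64(0.0), np.float64(3.0)), np.int64(0), 230)
  top [ 0.4257 -0.0921  0.0157] 1 (np.float64(158.5), (np.float64(-180.0), np.float64(179.0)), np.int64(0), 1)
b [0.12342362 0.12485071]
a [0.11933973 0.12401586]
```

View pics/s13.png

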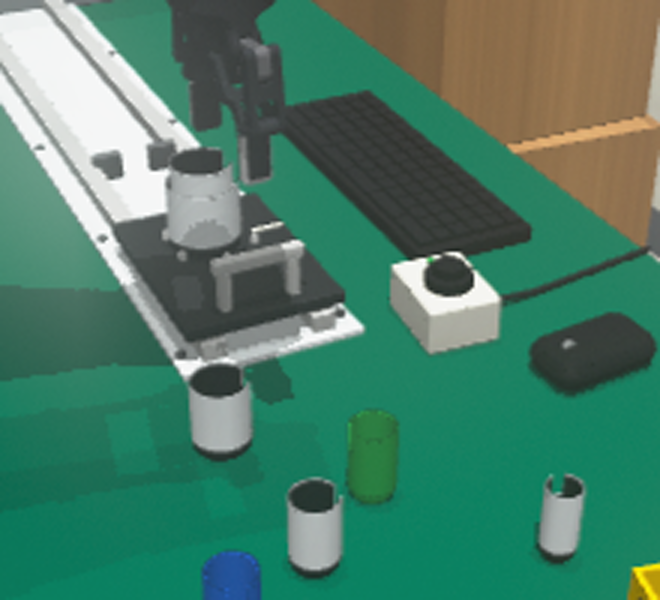

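View pics/t13.png

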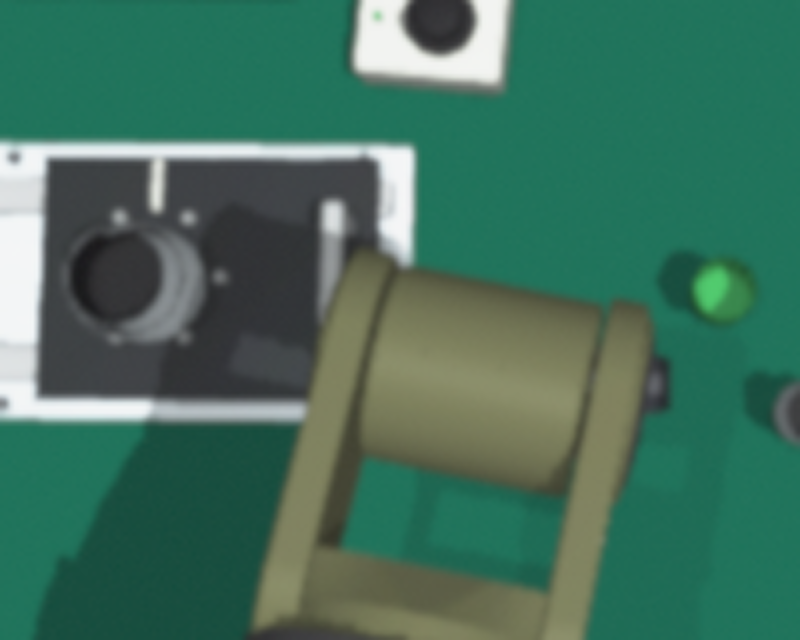

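b is fully nested: rim at about 0.123 against 0.122 expected, slot at about 0°. Can c is next.

```bash
python3 - <<'E'
from h import *
plan(.4303,-.0642,.13,83)
E
```

```text
shift [-0.382, -0.759, 3.886] turn 0.112 dyaw -6.4 j6 -91.6
```

Request:
send_rows([
  [1,[-0.38,-0.76,1],0.112],
  [1,[-0.38,-0.76,2],0.112],
  [1,[-0.38,-0.76,3],0.112],
  [1,[-0.38,-0.76,3.88],0.112],
  [1,[-0.38,-0.76,3.88],0.112],
  [1,[-0.38,-0.76,3.88],0.112],
])

```text
time_s: 25.0
tcp_pos: [0.4307, -0.0634, 0.1309]
tcp_rot: [[0.121, 0.993, 0.013], [0.993, -0.121, 0.005], [0.006, 0.012, -1.0]]
contact_force: [-0.2, 0.1, 0.5]
opening: 0.0855
```

```bash
python3 - <<'E'
from h import *
st(); L=look(); can('c',.4303,-.0642,L)
plan(.4303,-.0642,.054,83)
E
```

```text
t 25.0 pos [ 0.4307 -0.0634  0.1309] yaw 83.07 F [-0.2  0.1  0.5] op 0.0855 j [-13.  10. 112.   1.  57. -97.]
c side [ 0.4302 -0.0642] 0.0008 slot (np.float64(-12.0), (np.float64(0.0), np.float64(8.0)), np.int64(1), 226)
  top fail
shift [-0.031, -0.063, 2.587] turn 0.001 dyaw -0.0 j6 -91.8
```

Request:
send_rows([
  [1,[-0.03,-0.06,0.8],0],
  [1,[-0.03,-0.06,1.6],0],
  [1,[-0.03,-0.06,2.2],0],
  [1,[-0.03,-0.06,2.58],0],
  [1,[-0.03,-0.06,2.58],0],
  [1,[-0.03,-0.06,2.58],0],
  [0,[-0.03,-0.06,2.58],0],
  [0,[-0.03,-0.06,2.58],0],
  [0,[-0.03,-0.06,2.58],0],
  [0,[-0.03,-0.06,2.58],0],
])

```text
time_s: 26.1
tcp_pos: [0.4308, -0.0643, 0.055]
tcp_rot: [[0.121, 0.992, 0.017], [0.993, -0.121, 0.004], [0.006, 0.016, -1.0]]
contact_force: [-1.2, 1.1, 8.7]
opening: 0.0461
```

Request:
send_rows([
  [0,[0,0,0],0],
  [0,[0,0,0],0],
  [0,[0,0,0],0],
  [0,[0,0,0],0],
])

```text
time_s: 26.5
tcp_pos: [0.4308, -0.0643, 0.055]
tcp_rot: [[0.121, 0.992, 0.017], [0.993, -0.121, 0.004], [0.006, 0.016, -1.0]]
contact_force: [-0.2, 0.3, 1.0]
opening: 0.0462
```

```bash
python3 - <<'E'
from h import *
st(); t,s,Wt,Ws=look(); tips(Ws)
E
```

```text
t 26.5 pos [ 0.4308 -0.0643  0.055 ] yaw 83.04 F [-0.2  0.3  1. ] op 0.0462 j [-14.  18. 115.   1.  46. -97.]
tip -1 92 [0.0011 0.006  0.007 ]
```

Request:
send_rows([
  [0,[0,0,-0.5],0],
  [0,[0,0,-1.5],0],
  [0,[0,0,-3],0],
  [0,[0,0,-4.5],0],
  [0,[0,0,-5.6],0],
  [0,[0,0,-5.6],0],
  [0,[0,0,-5.6],0],
])

```text
time_s: 27.3
tcp_pos: [0.4279, -0.0649, 0.2228]
tcp_rot: [[0.121, 0.992, 0.017], [0.993, -0.121, 0.004], [0.006, 0.016, -1.0]]
contact_force: [0.2, 0.7, -1.8]
opening: 0.0463
```

```bash
python3 - <<'E'
from h import *
st(); plan(.5157,.1783,.222,90)
E
```

```text
t 27.3 pos [ 0.4279 -0.0649  0.2228] yaw 83.04 F [ 0.2  0.7 -1.8] op 0.0463 j [-14.   3. 107.   0.  70. -97.]
shift [8.402, 1.921, 0.107] turn -0.122 dyaw 7.0 j6 -71.1
```

Request:
send_rows([
  [0,[1.2,0.3,0],-0.02],
  [0,[2.5,0.6,0],-0.04],
  [0,[3.8,0.9,0],-0.06],
  [0,[5.1,1.2,0],-0.08],
  [0,[6.4,1.5,0],-0.1],
  [0,[7.6,1.75,0],-0.122],
  [0,[8.3,1.92,0],-0.122],
  [0,[8.4,1.92,0],-0.122],
  [0,[8.4,1.92,0.2],-0.122],
  [0,[8.4,1.92,0.2],-0.122],
])

```text
time_s: 28.3
tcp_pos: [0.515, 0.1773, 0.2174]
tcp_rot: [[0.0, 1.0, 0.014], [1.0, -0.0, 0.003], [0.003, 0.014, -1.0]]
contact_force: [0.9, -0.5, -1.9]
opening: 0.0462
```

```bash
python3 - <<'E'
from h import *
st(); S=bot.get_state();t,s,Wt,Ws=look()
print('c',cyl(Ws,'c',*S['tcp_pos'][:2],S['tcp_pos'][2]-.055),S['tcp_rot'][:,2].round(3))
q=cyl(Ws,'c',*S['tcp_pos'][:2],S['tcp_pos'][2]-.055)[0]; print(slotfit([Ws],q[0],q[1],.024,S['tcp_pos'][2]-.055))
print('b',cyl(Ws,'b',.5157,.1785,.058,.048,.066),cyl(Ws,'a',.5157,.1785,.038))
save('s14',s['image'][90:240,215:335],4)
E
```

```text
t 28.3 pos [0.515  0.1773 0.2174] yaw 89.99 F [ 0.9 -0.5 -1.9] op 0.0462 j [ 15.  17.  90.  -0.  71. -75.]
c (array([ 0.5148,  0.1783, -0.0092, -0.0355]), np.float64(0.0012), 363) [ 0.014  0.003 -1.   ]
(np.float64(12.5), (np.float64(0.0), np.float64(145.0)), np.int64(0), 92)
b (array([ 0.5162,  0.1774, -0.0152,  0.0288]), np.float64(0.0011), 229) (array([ 0.5152,  0.1791,  0.0101, -0.0163]), np.float64(0.0011), 478)
```

View pics/s14.png

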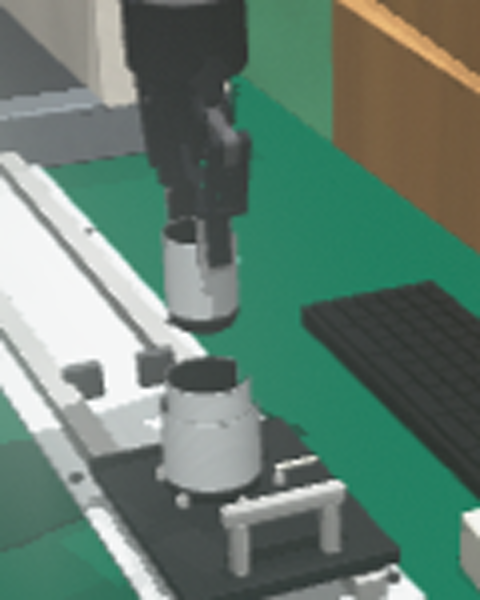

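Request:
send_rows([
  [0,[0.06,0.02,0.4],0],
  [0,[0.06,0.02,0.8],0],
  [0,[0.06,0.01,1.1],0],
  [0,[0.06,0.01,1.1],0],
  [0,[0.06,0.01,1.1],0],
])

```text
time_s: 28.9
tcp_pos: [0.5163, 0.1792, 0.1855]
tcp_rot: [[0.001, 1.0, 0.016], [1.0, -0.001, 0.003], [0.003, 0.016, -1.0]]
contact_force: [0.6, -0.4, -1.3]
opening: 0.0466
```

```bash
cat >> h.py <<'E'
def mid(W,n,x,y,z0,lo,hi):
    "2D circle fit with fixed R over z band"
    from scipy.optimize import least_squares
    R=RAD[n];P=W.reshape(-1,3);P=P[np.isfinite(P[:,0])]
    P=P[(abs(np.hypot(P[:,0]-x,P[:,1]-y)-R)<.008)&(P[:,2]>z0+lo)&(P[:,2]<z0+hi)]
    f=lambda q:np.hypot(P[:,0]-q[0],P[:,1]-q[1])-R+.001
    q=least_squares(f,[x,y],loss='cauchy',f_scale=.0012).x
    return q.round(4),np.median(abs(f(q))).round(4),len(P)
E
python3 - <<'E'
from h import *
st(); S=bot.get_state();t,s,Wt,Ws=look()
print('c',mid(Ws,'c',*S['tcp_pos'][:2],S['tcp_pos'][2]-.055,.012,.06))
print('b',mid(Ws,'b',.5157,.1785,.058,.048,.063),mid(Wt,'b',.5157,.1785,.058,.048,.067))
save('s15',s['image'][110:240,225:325],6)
E
```

```text
t 28.9 pos [0.5163 0.1792 0.1855] yaw 89.96 F [ 0.6 -0.4 -1.3] op 0.0466 j [ 15.  19.  92.  -0.  68. -75.]
c (array([0.5157, 0.1792]), np.float64(0.0011), 295)
b (array([0.5153, 0.179 ]), np.float64(0.0011), 145) (array([0.5162, 0.1765]), np.float64(0.0005), 50)
```

View pics/s15.png

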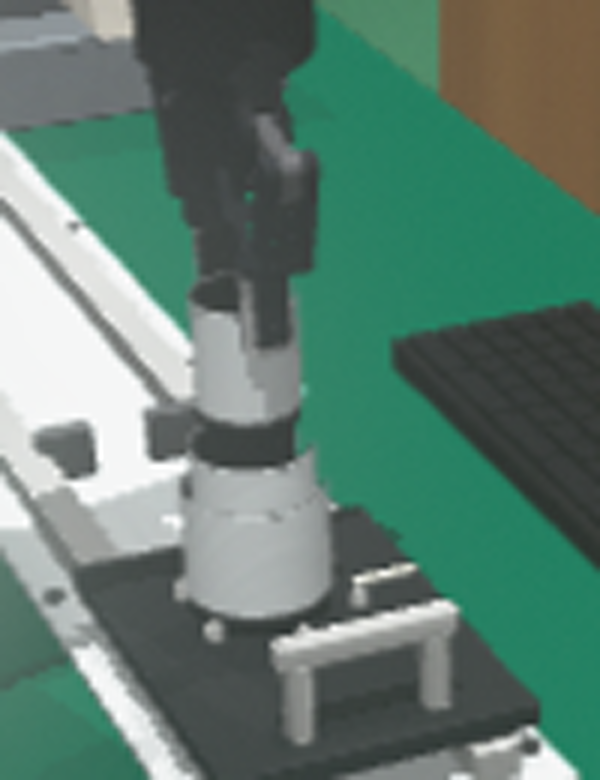

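Request:
send_rows([
  [0,[0,-0.02,0.15],0],
  [0,[0,-0.02,0.3],0],
  [0,[0,-0.02,0.45],0],
  [0,[0,-0.03,0.6],0],
  [0,[0,-0.03,0.75],0],
  [0,[0,-0.03,0.9],0],
])

```text
time_s: 29.6
tcp_pos: [0.516, 0.1794, 0.1587]
tcp_rot: [[0.001, 1.0, 0.017], [1.0, -0.001, 0.004], [0.004, 0.017, -1.0]]
contact_force: [-0.0, -0.7, -1.0]
opening: 0.046
```

Request:
send_rows([
  [0,[0,0,0.15],0],
  [0,[0,0,0.3],0],
  [0,[0,-0.01,0.45],0],
  [0,[0,-0.01,0.58],0],
  [0,[0,-0.01,0.68],0],
  [0,[0,-0.01,0.76],0],
  [0,[0,-0.01,0.79],0],
  [0,[0,-0.01,0.79],0],
])

```text
time_s: 30.4
tcp_pos: [0.5161, 0.1795, 0.1349]
tcp_rot: [[0.001, 1.0, 0.017], [1.0, -0.001, 0.004], [0.004, 0.017, -1.0]]
contact_force: [-0.4, 0.5, -2.1]
opening: 0.0462
```

Inserted without contact. I'll lower the last 1–2 mm, release and rise.

Request:
send_rows([
  [0,[0,0,0.05],0],
  [0,[0,0,0.05],0],
  [0.7,[0,0,0.05],0],
  [0.7,[0,0,0.04],0],
  [0.7,[0,0,0.0],0],
  [0.9,[0,0,0.0],0],
  [1,[0,0,-0.1],0],
  [1,[0,0,-0.5],0],
  [1,[0,0,-1.5],0],
  [1,[0,0,-2.5],0],
])

```text
time_s: 31.4
tcp_pos: [0.5147, 0.1792, 0.2115]
tcp_rot: [[0.001, 1.0, 0.016], [1.0, -0.001, 0.004], [0.004, 0.016, -1.0]]
contact_force: [-0.4, -1.3, 0.0]
opening: 0.0854
```

```bash
python3 - <<'E'
from h import *
st();plan(.4372,-.2192,.24,82)
E
```

```text
t 31.4 pos [0.5147 0.1792 0.2115] yaw 89.97 F [-0.4 -1.3  0. ] op 0.0854 j [ 15.  18.  91.  -0.  71. -75.]
shift [-13.277, -2.558, -1.038] turn 0.139 dyaw -8.0 j6 -108.6
```

Request:
send_rows([
  [1,[-1.3,-0.3,-1],0.02],
  [1,[-2.9,-0.6,-1],0.04],
  [1,[-4.5,-0.9,-1],0.06],
  [1,[-6,-1.2,-1],0.08],
  [1,[-7.6,-1.5,-1],0.1],
  [1,[-9.2,-1.8,-1],0.139],
  [1,[-10.8,-2.1,-1],0.139],
  [1,[-12.3,-2.4,-1],0.139],
  [1,[-13.2,-2.55,-1],0.139],
  [1,[-13.27,-2.55,-1],0.139],
])

```text
time_s: 32.4
tcp_pos: [0.4367, -0.2217, 0.2397]
tcp_rot: [[0.142, 0.99, 0.017], [0.99, -0.143, 0.003], [0.005, 0.016, -1.0]]
contact_force: [0.6, 0.6, -0.1]
opening: 0.0853
```

```bash
python3 - <<'E'
from h import *
st();L=look();t,s,Wt,Ws=L
can('d',.4372,-.2192,L); can('e',.5986,-.2887,L)
for n,z in(('a',.038),('b',.058),('c',.078)):
    print(n,mid(Ws,n,.5157,.1787,z,.046,.062),'slot',slotfit([Ws],.5157,.1787,RAD[n],z),slotfit([Wt],.516,.177,RAD[n],z))
P=Ws.reshape(-1,3);P=P[np.isfinite(P[:,0])]
d=abs(np.hypot(P[:,0]-.5157,P[:,1]-.1787)-.023)<.003
print(np.percentile(P[d&(P[:,2]>.05)&(P[:,2]<.18)][:,2],[95,99]))
save('s16',s['image'][130:250,215:335],5); save('t16',t['image'][200:310,150:260],5)
S=bot.get_state(); plan(.4372,-.2194,.13,82)
E
```

```text
t 32.4 pos [ 0.4367 -0.2217  0.2397] yaw 81.81 F [ 0.6  0.6 -0.1] op 0.0853 j [ -32.    9.   97.    1.   73. -114.]
d side [ 0.4372 -0.2193] 0.0007 slot (np.float64(-7.5), (np.float64(0.0), np.float64(13.0)), np.int64(1), 211)
  top fail
e side [ 0.5985 -0.2887] 0.0008 slot (np.float64(79.0), (np.float64(0.0), np.float64(0.0)), np.int64(2), 130)
  top [ 0.5977 -0.29    0.0131] 37 (np.float64(80.5), (np.float64(0.0), np.float64(9.0)), np.int64(0), 48)
a (array([0.5156, 0.1787]), np.float64(0.0013), 130) slot (np.float64(67.5), (np.float64(0.0), np.float64(123.0)), np.int64(0), 134) (np.float64(75.5), (np.float64(0.0), np.float64(55.0)), np.int64(0), 90)
b (array([0.5158, 0.1787]), np.float64(0.001), 120) slot (np.float64(19.5), (np.float64(0.0), np.float64(108.0)), np.int64(0), 129) (np.float64(77.5), (np.float64(0.0), np.float64(49.0)), np.int64(0), 69)
c (array([0.5154, 0.1792]), np.float64(0.001), 171) slot (np.float64(-2.5), (np.float64(0.0), np.float64(11.0)), np.int64(0), 173) (np.float64(-0.5), (np.float64(0.0), np.float64(5.0)), np.int64(0), 119)
[0.14350641 0.14497871]
shift [-0.024, -0.064, 3.65] turn -0.001 dyaw 0.1 j6 -108.8
```

View pics/s16.png

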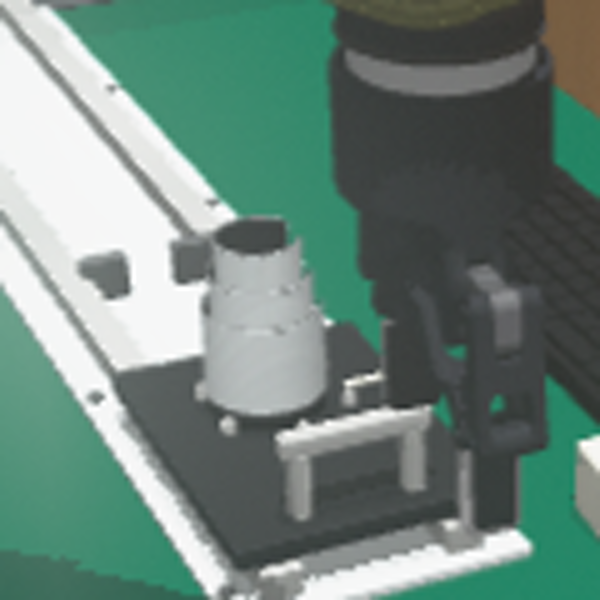

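View pics/t16.png

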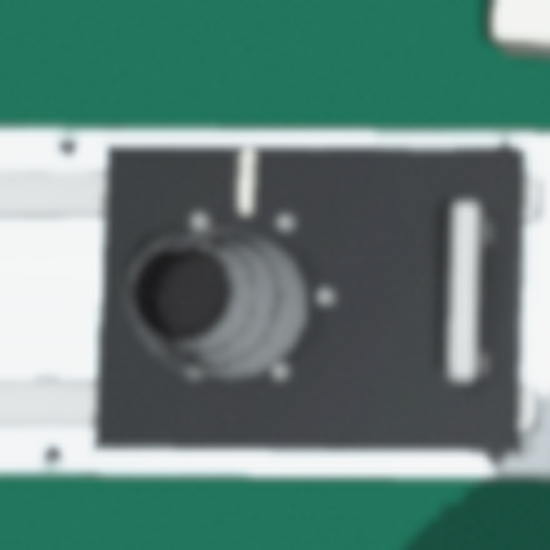

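Request:
send_rows([
  [1,[0.0,-0.02,1.2],0],
  [1,[0.05,-0.02,2.4],0],
  [1,[0.06,-0.02,3.65],0],
  [1,[0.06,-0.04,4.8],0],
  [1,[0.07,-0.05,5.6],0],
  [1,[0.07,-0.07,6.1],0],
  [1,[0.07,-0.07,6.1],0],
  [1,[0.07,-0.07,6.1],0],
])

```text
time_s: 33.3
tcp_pos: [0.4392, -0.2158, 0.0573]
tcp_rot: [[0.139, 0.99, 0.017], [0.99, -0.139, 0.003], [0.005, 0.017, -1.0]]
contact_force: [0.2, -0.7, 0.8]
opening: 0.0855
```

```bash
python3 - <<'E'
from h import *
st();plan(.4372,-.2193,.0555)
E
```

```text
t 33.3 pos [ 0.4392 -0.2158  0.0573] yaw 81.99 F [ 0.2 -0.7  0.8] op 0.0855 j [ -31.   23.  107.    1.   49. -113.]
shift [-0.126, -0.052, 0.06] turn -0.0 dyaw 0.0 j6 -109.2
```

Request:
send_rows([
  [1,[-0.12,-0.05,0.06],0],
  [1,[-0.12,-0.05,0.06],0],
  [0,[-0.12,-0.05,0.06],0],
  [0,[-0.12,-0.05,0.06],0],
  [0,[-0.12,-0.05,0.06],0],
  [0,[-0.12,-0.05,0.06],0],
  [0,[-0.12,-0.05,0.06],0],
  [0,[-0.12,-0.05,0.06],0],
])

```text
time_s: 34.1
tcp_pos: [0.4375, -0.2193, 0.0559]
tcp_rot: [[0.139, 0.99, 0.018], [0.99, -0.139, 0.003], [0.005, 0.018, -1.0]]
contact_force: [1.4, -0.0, 5.0]
opening: 0.0362
```

Request:
send_rows([
  [0,[0,0,0],0],
  [0,[0,0,0],0],
  [0,[0,0,0],0],
])

```text
time_s: 34.4
tcp_pos: [0.4376, -0.2193, 0.0559]
tcp_rot: [[0.139, 0.99, 0.018], [0.99, -0.139, 0.003], [0.005, 0.018, -1.0]]
contact_force: [0.2, 0.8, 2.5]
opening: 0.0363
```

```bash
python3 - <<'E'
from h import *
st(); t,s,Wt,Ws=look(); tips(Ws); save('s17',s['image'][230:340,250:370],5)
E
```

```text
t 34.4 pos [ 0.4376 -0.2193  0.0559] yaw 81.99 F [0.2 0.8 2.5] op 0.0363 j [ -31.   24.  107.    1.   49. -114.]
tip -1 102 [0.001  0.0067 0.0085]
tip 1 10 [-0.0115 -0.009  -0.0083]
```

View pics/s17.png

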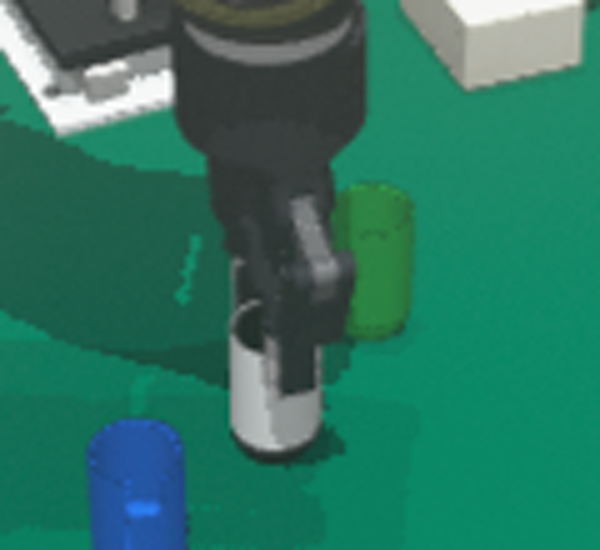

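d is gripped. Lifting.

Request:
send_rows([
  [0,[0,0,-0.5],0],
  [0,[0,0,-1.5],0],
  [0,[0,0,-3],0],
  [0,[0,0,-4.5],0],
  [0,[0,0,-6],0],
  [0,[0,0,-6.3],0],
  [0,[0,0,-6.3],0],
  [0,[0,0,-6.3],0],
])

```text
time_s: 35.3
tcp_pos: [0.4337, -0.2195, 0.2432]
tcp_rot: [[0.139, 0.99, 0.016], [0.99, -0.139, 0.004], [0.006, 0.015, -1.0]]
contact_force: [-0.2, -0.1, -1.5]
opening: 0.036
```

```bash
python3 - <<'E'
from h import *
st(); plan(.5157,.1788,.24,88.2)
E
```

```text
t 35.3 pos [ 0.4337 -0.2195  0.2432] yaw 81.99 F [-0.2 -0.1 -1.5] op 0.036 j [ -31.    9.   98.    1.   73. -114.]
shift [13.528, 0.853, 0.202] turn -0.108 dyaw 6.2 j6 -69.3
```

Request:
send_rows([
  [0,[1.2,0.1,0],-0.02],
  [0,[2.7,0.2,0],-0.04],
  [0,[4.2,0.3,0],-0.06],
  [0,[5.8,0.4,0],-0.08],
  [0,[7.4,0.5,0],-0.108],
  [0,[9,0.6,0],-0.108],
  [0,[10.6,0.7,0],-0.108],
  [0,[12.2,0.8,0],-0.108],
  [0,[13.3,0.85,0],-0.108],
  [0,[13.5,0.85,0],-0.108],
])

```text
time_s: 36.3
tcp_pos: [0.5149, 0.1809, 0.2434]
tcp_rot: [[0.029, 1.0, 0.012], [1.0, -0.029, 0.003], [0.004, 0.012, -1.0]]
contact_force: [0.4, -0.4, -1.2]
opening: 0.0364
```

Request:
send_rows([
  [0,[0,0,0.2],0],
  [0,[0,0,0.2],0],
  [0,[0,0,0.2],0],
])

```text
time_s: 36.6
tcp_pos: [0.5147, 0.1798, 0.2365]
tcp_rot: [[0.03, 0.999, 0.011], [1.0, -0.03, 0.003], [0.003, 0.011, -1.0]]
contact_force: [-0.1, 1.0, -0.9]
opening: 0.0365
```

```bash
python3 - <<'E'
from h import *
st(); plan(.5157,.1789,.21,88.2)
E
```

```text
t 36.6 pos [0.5147 0.1798 0.2365] yaw 88.29 F [-0.1  1.  -0.9] op 0.0365 j [ 15.  17.  89.  -0.  74. -73.]
shift [-0.033, 0.024, 0.885] turn 0.002 dyaw -0.1 j6 -69.1
```

Request:
send_rows([
  [0,[-0.03,0.02,0.4],0],
  [0,[-0.03,0.02,0.85],0],
  [0,[-0.03,0.02,0.9],0],
  [0,[-0.03,0.02,0.9],0],
  [0,[-0.03,0.02,0.9],0],
])

```text
time_s: 37.1
tcp_pos: [0.5157, 0.179, 0.2098]
tcp_rot: [[0.03, 0.999, 0.011], [1.0, -0.03, 0.003], [0.003, 0.011, -1.0]]
contact_force: [-0.3, 0.8, -0.8]
opening: 0.0365
```

```bash
python3 - <<'E'
from h import *
st(); S=bot.get_state();t,s,Wt,Ws=look()
z=S['tcp_pos'][2]-.0559
print('d',mid(Ws,'d',*S['tcp_pos'][:2],z,.012,.06),slotfit([Ws],*S['tcp_pos'][:2],.019,z))
print('c',mid(Ws,'c',.5157,.1787,.078,.046,.063))
save('s18',s['image'][90:240,225:325],5)
E
```

```text
t 37.1 pos [0.5157 0.179  0.2098] yaw 88.29 F [-0.3  0.8 -0.8] op 0.0365 j [ 15.  18.  91.  -0.  71. -73.]
d (array([0.5149, 0.1787]), np.float64(0.0011), 224) (np.float64(-10.0), (np.float64(0.0), np.float64(154.0)), np.int64(0), 50)
c (array([0.5155, 0.1792]), np.float64(0.0013), 175)
```

View pics/s18.png

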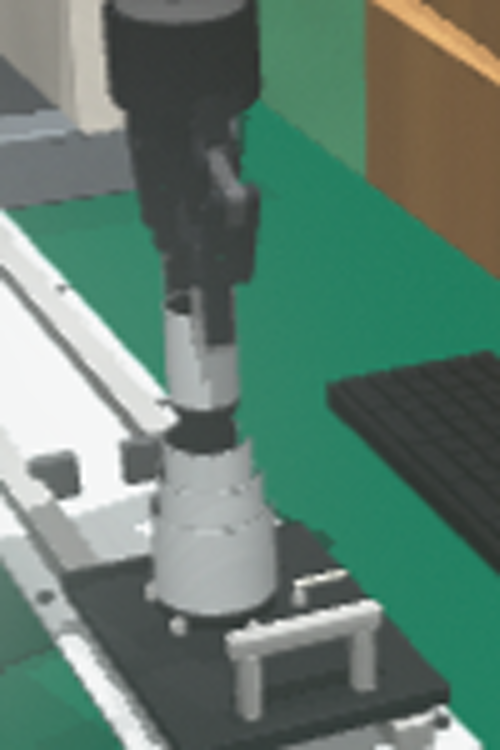

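Request:
send_rows([
  [0,[0.02,0.01,0.2],0],
  [0,[0.02,0.01,0.35],0],
  [0,[0.02,0.01,0.5],0],
  [0,[0.02,0,0.65],0],
  [0,[0.02,0,0.8],0],
  [0,[0.02,0,0.95],0],
])

```text
time_s: 37.8
tcp_pos: [0.5161, 0.1798, 0.1811]
tcp_rot: [[0.03, 0.999, 0.011], [1.0, -0.03, 0.003], [0.003, 0.011, -1.0]]
contact_force: [-0.2, 0.5, -0.5]
opening: 0.0363
```

Request:
send_rows([
  [0,[0,0,0.15],0],
  [0,[0,0,0.3],0],
  [0,[0,-0.01,0.45],0],
  [0,[0,-0.01,0.58],0],
  [0,[0,-0.01,0.7],0],
  [0,[0,-0.01,0.8],0],
  [0,[0,-0.01,0.83],0],
  [0,[0,-0.01,0.83],0],
])

```text
time_s: 38.6
tcp_pos: [0.5161, 0.1798, 0.1561]
tcp_rot: [[0.03, 0.999, 0.011], [1.0, -0.03, 0.003], [0.003, 0.011, -1.0]]
contact_force: [0.2, 0.3, -1.1]
opening: 0.0366
```

Request:
send_rows([
  [0,[0,0,0.06],0],
  [0,[0,0,0.06],0],
  [0.6,[0,0,0.06],0],
  [0.6,[0,0,0.04],0],
  [0.6,[0,0,0.0],0],
  [0.8,[0,0,0.0],0],
  [1,[0,0,-0.1],0],
  [1,[0,0,-0.5],0],
  [1,[0,0,-1.5],0],
  [1,[0,0,-2.5],0],
])

```text
time_s: 39.6
tcp_pos: [0.515, 0.1795, 0.2327]
tcp_rot: [[0.03, 0.999, 0.011], [1.0, -0.03, 0.003], [0.003, 0.011, -1.0]]
contact_force: [-0.5, 0.0, 0.4]
opening: 0.0854
```

```bash
python3 - <<'E'
from h import *
st();plan(.5985,-.2885,.245,-11,True)
E
```

```text
t 39.6 pos [0.515  0.1795 0.2327] yaw 88.29 F [-0.5  0.   0.4] op 0.0854 j [ 15.  17.  89.  -0.  74. -73.]
shift [-15.51, 3.251, -0.423] turn 1.733 dyaw -99.3 j6 -14.7
```

Request:
send_rows([
  [1,[-1.3,0.2,-0.4],0.15],
  [1,[-2.9,0.5,-0.4],0.3],
  [1,[-4.5,0.9,-0.4],0.45],
  [1,[-6.1,1.2,-0.4],0.6],
  [1,[-7.7,1.5,-0.4],0.75],
  [1,[-9.3,1.9,-0.4],0.9],
  [1,[-10.9,2.2,-0.4],1.05],
  [1,[-12.5,2.6,-0.4],1.2],
  [1,[-14,2.9,-0.4],1.35],
  [1,[-15.4,3.2,-0.4],1.5],
])

```text
time_s: 40.6
tcp_pos: [0.597, -0.2874, 0.2454]
tcp_rot: [[0.999, 0.034, 0.012], [0.034, -0.999, 0.002], [0.012, -0.002, -1.0]]
contact_force: [-0.2, -0.6, 0.4]
opening: 0.0852
```

```bash
python3 - <<'E'
from h import *
st();L=look();t,s,Wt,Ws=L
can('e',.5986,-.2887,L)
for n,z in(('a',.038),('b',.058),('c',.078),('d',.098)):
    print(n,mid(Ws,n,.5157,.1787,z,.046,.062))
print(slotfit([Ws],.5157,.179,.019,.098),slotfit([Wt],.516,.177,.019,.098))
P=Ws.reshape(-1,3);P=P[np.isfinite(P[:,0])]
d=abs(np.hypot(P[:,0]-.5157,P[:,1]-.179)-.018)<.003
print(np.percentile(P[d&(P[:,2]>.05)&(P[:,2]<.2)][:,2],[95,99]))
save('s19',s['image'][110:240,215:335],5)
plan(.5985,-.2887,.13,-11,True)
E
```

```text
t 40.6 pos [ 0.597  -0.2874  0.2454] yaw 1.97 F [-0.2 -0.6  0.4] op 0.0852 j [-29.  32.  67.   0.  81. -31.]
e side [ 0.5983 -0.2886] 0.0007 slot (np.float64(78.0), (np.float64(0.0), np.float64(2.0)), np.int64(2), 131)
  top fail
a (array([0.5158, 0.1782]), np.float64(0.001), 132)
b (array([0.5154, 0.1788]), np.float64(0.001), 114)
c (array([0.5152, 0.1794]), np.float64(0.0011), 99)
d (array([0.515 , 0.1798]), np.float64(0.0012), 123)
(np.float64(-2.5), (np.float64(0.0), np.float64(11.0)), np.int64(0), 127) (np.float64(3.0), (np.float64(0.0), np.float64(4.0)), np.int64(0), 99)
[0.16384159 0.16521274]
shift [0.025, -0.028, 3.809] turn 0.223 dyaw -12.8 j6 -14.8
```

View pics/s19.png

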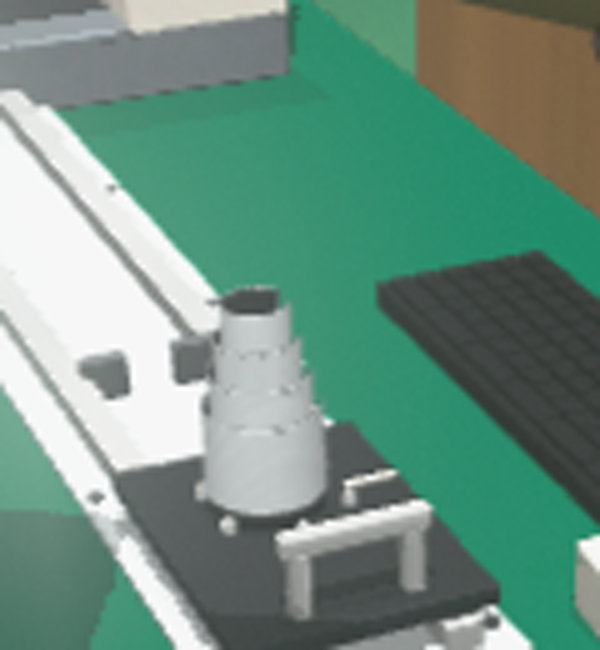

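Request:
send_rows([
  [1,[0.02,-0.03,1],0.1],
  [1,[0.02,-0.03,2],0.223],
  [1,[0.02,-0.03,3],0.223],
  [1,[0.02,-0.03,3.8],0.223],
  [1,[0.02,-0.03,3.8],0.223],
  [1,[0.02,-0.03,3.8],0.223],
  [1,[0.02,-0.03,3.8],0.223],
])

```text
time_s: 41.4
tcp_pos: [0.5991, -0.2888, 0.1327]
tcp_rot: [[0.982, -0.19, 0.013], [-0.19, -0.982, 0.001], [0.013, -0.003, -1.0]]
contact_force: [-0.0, 0.5, 1.0]
opening: 0.0854
```

```bash
python3 - <<'E'
from h import *
st();plan(.5985,-.2887,.0565,-11,True)
E
```

```text
t 41.4 pos [ 0.5991 -0.2888  0.1327] yaw -10.95 F [-0.   0.5  1. ] op 0.0854 j [-29.  37.  73.   0.  69. -18.]
shift [-0.053, 0.009, 2.538] turn 0.001 dyaw -0.1 j6 -14.9
```

Request:
send_rows([
  [1,[-0.05,0,0.8],0],
  [1,[-0.05,0,1.6],0],
  [1,[-0.05,0,2.2],0],
  [1,[-0.05,0,2.54],0],
  [1,[-0.05,0,2.54],0],
  [1,[-0.05,0,2.54],0],
  [0,[-0.05,0,2.54],0],
  [0,[-0.05,0,2.54],0],
  [0,[-0.05,0,2.54],0],
  [0,[-0.05,0,2.54],0],
])

```text
time_s: 42.4
tcp_pos: [0.5987, -0.2885, 0.0567]
tcp_rot: [[0.982, -0.19, 0.014], [-0.19, -0.982, 0.001], [0.013, -0.003, -1.0]]
contact_force: [0.9, -0.1, 0.2]
opening: 0.0282
```

Request:
send_rows([
  [0,[0,0,0],0],
  [0,[0,0,0],0],
  [0,[0,0,0],0],
  [0,[0,0,0],0],
])

```text
time_s: 42.8
tcp_pos: [0.5988, -0.2885, 0.0569]
tcp_rot: [[0.982, -0.19, 0.014], [-0.19, -0.982, 0.0], [0.014, -0.003, -1.0]]
contact_force: [-1.5, -0.1, 2.7]
opening: 0.0262
```

```bash
python3 - <<'E'
from h import *
st(); t,s,Wt,Ws=look(); tips(Ws); save('s20',s['image'][230:340,330:450],5)
E
```

```text
t 42.8 pos [ 0.5988 -0.2885  0.0569] yaw -10.95 F [-1.5 -0.1  2.7] op 0.0262 j [-29.  42.  76.   0.  61. -18.]
tip -1 79 [-0.0005  0.0052  0.009 ]
tip 1 38 [0.0002 0.0029 0.0057]
```

View pics/s20.png

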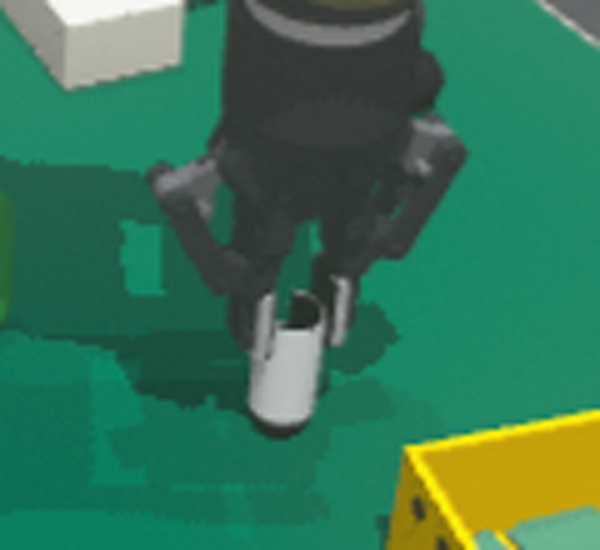

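Request:
send_rows([
  [0,[0,0,-0.5],0],
  [0,[0,0,-1.5],0],
  [0,[0,0,-3],0],
  [0,[0,0,-4.5],0],
  [0,[0,0,-6],0],
  [0,[0,0,-7],0],
  [0,[0,0,-7],0],
  [0,[0,0,-7],0],
])

```text
time_s: 43.7
tcp_pos: [0.5957, -0.2885, 0.2676]
tcp_rot: [[0.982, -0.19, 0.015], [-0.19, -0.982, 0.0], [0.014, -0.003, -1.0]]
contact_force: [0.2, -0.7, -1.3]
opening: 0.0261
```

```bash
python3 - <<'E'
from h import *
st(); plan(.5155,.1795,.263,-90.5,True)
E
```

```text
t 43.7 pos [ 0.5957 -0.2885  0.2676] yaw -10.95 F [ 0.2 -0.7 -1.3] op 0.0261 j [-29.  31.  65.   0.  84. -18.]
shift [-5.59, -14.809, 0.116] turn 1.388 dyaw -79.6 j6 109.7
```

Request:
send_rows([
  [0,[-0.5,-1.2,0],0.13],
  [0,[-1,-2.7,0],0.27],
  [0,[-1.6,-4.2,0],0.41],
  [0,[-2.2,-5.8,0],0.55],
  [0,[-2.8,-7.4,0],0.69],
  [0,[-3.4,-9,0],0.83],
  [0,[-4,-10.6,0],0.97],
  [0,[-4.6,-12.1,0],1.11],
  [0,[-5.1,-13.6,0],1.25],
  [0,[-5.5,-14.6,0],1.388],
])

```text
time_s: 44.7
tcp_pos: [0.5168, 0.1702, 0.2653]
tcp_rot: [[0.007, -1.0, 0.012], [-1.0, -0.007, -0.0], [0.001, -0.012, -1.0]]
contact_force: [1.1, 0.3, -0.6]
opening: 0.0258
```

Request:
send_rows([
  [0,[0,0,0],0],
  [0,[0,0,0],0],
])

```text
time_s: 44.9
tcp_pos: [0.5161, 0.1708, 0.2641]
tcp_rot: [[0.01, -1.0, 0.01], [-1.0, -0.01, -0.001], [0.001, -0.01, -1.0]]
contact_force: [0.2, -0.6, -1.1]
opening: 0.0262
```

```bash
python3 - <<'E'
from h import *
st(); plan(.5155,.1797,.235,-90.5,True)
E
```

```text
t 44.9 pos [0.5161 0.1708 0.2641] yaw -89.43 F [ 0.2 -0.6 -1.1] op 0.0262 j [ 15.  15.  87.  -0.  77. 104.]
shift [-0.298, 0.027, 0.968] turn 0.019 dyaw -1.1 j6 109.8
```

Request:
send_rows([
  [0,[-0.3,0.02,0.4],0.019],
  [0,[-0.3,0.02,0.8],0.019],
  [0,[-0.3,0.02,0.95],0.019],
  [0,[-0.3,0.02,0.95],0.019],
  [0,[-0.3,0.02,0.95],0.019],
])

```text
time_s: 45.4
tcp_pos: [0.5159, 0.1792, 0.2358]
tcp_rot: [[-0.009, -1.0, 0.01], [-1.0, 0.009, -0.001], [0.001, -0.01, -1.0]]
contact_force: [-1.0, -1.0, -0.5]
opening: 0.0262
```

```bash
python3 - <<'E'
from h import *
st(); S=bot.get_state();t,s,Wt,Ws=look()
z=S['tcp_pos'][2]-.0569
print('e',mid(Ws,'e',*S['tcp_pos'][:2],z,.012,.06))
print('d',mid(Ws,'d',.5157,.1787,.098,.046,.063))
save('s21',s['image'][80:220,225:325],5)
E
```

```text
t 45.4 pos [0.5159 0.1792 0.2358] yaw -90.53 F [-1.  -1.  -0.5] op 0.0262 j [ 15.  17.  89.  -0.  74. 106.]
e (array([0.5153, 0.1795]), np.float64(0.0014), 162)
d (array([0.5147, 0.1798]), np.float64(0.0012), 135)
```

View pics/s21.png

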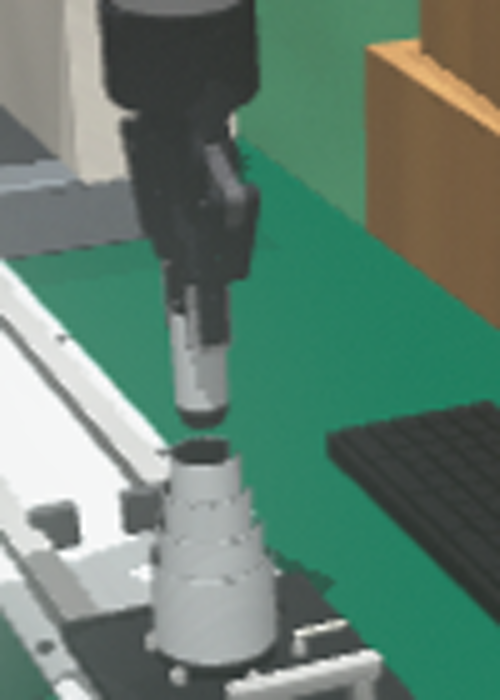

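Request:
send_rows([
  [0,[-0.01,0.02,0.2],0],
  [0,[-0.01,0.02,0.4],0],
  [0,[-0.01,0.02,0.55],0],
  [0,[-0.01,0.03,0.7],0],
  [0,[-0.01,0.03,0.85],0],
  [0,[-0.01,0.03,1.0],0],
])

```text
time_s: 46.1
tcp_pos: [0.5154, 0.1798, 0.2057]
tcp_rot: [[-0.009, -1.0, 0.011], [-1.0, 0.009, -0.001], [0.001, -0.011, -1.0]]
contact_force: [0.1, -0.8, -0.3]
opening: 0.0258
```

Request:
send_rows([
  [0,[0,0,0.15],0],
  [0,[0,0,0.3],0],
  [0,[0,0.01,0.45],0],
  [0,[0,0.01,0.6],0],
  [0,[0,0.01,0.75],0],
  [0,[0,0.01,0.88],0],
  [0,[0,0.01,0.94],0],
  [0,[0,0.01,0.96],0],
  [0,[0,0.01,0.96],0],
])

```text
time_s: 47.0
tcp_pos: [0.5154, 0.1797, 0.1769]
tcp_rot: [[-0.009, -1.0, 0.011], [-1.0, 0.009, -0.001], [0.001, -0.011, -1.0]]
contact_force: [-0.9, -0.0, -0.6]
opening: 0.026
```

Request:
send_rows([
  [0,[0,0,0.06],0],
  [0,[0,0,0.06],0],
  [0.5,[0,0,0.06],0],
  [0.5,[0,0,0.04],0],
  [0.5,[0,0,0.0],0],
  [0.7,[0,0,0.0],0],
  [0.8,[0,0,-0.1],0],
  [0.8,[0,0,-0.5],0],
  [0.8,[0,0,-1.5],0],
  [0.8,[0,0,-2.5],0],
])

```text
time_s: 48.0
tcp_pos: [0.5144, 0.1798, 0.2535]
tcp_rot: [[-0.009, -1.0, 0.011], [-1.0, 0.009, -0.001], [0.001, -0.011, -1.0]]
contact_force: [0.5, 0.4, 1.6]
opening: 0.0682
```

Request:
send_rows([
  [0.8,[0,0,-1],0],
  [0.8,[2,0,-1],0],
  [0.8,[4,0,-1],0],
  [0.8,[5.5,0,-1],0],
  [0.8,[5.5,0,-1],0],
  [0.8,[5.5,0,-1],0],
])

```text
time_s: 48.6
tcp_pos: [0.5126, 0.0131, 0.2846]
tcp_rot: [[-0.012, -1.0, 0.012], [-1.0, 0.012, -0.001], [0.001, -0.012, -1.0]]
contact_force: [0.1, 1.0, -0.5]
opening: 0.0681
```

```bash
python3 - <<'E'
from h import *
st();L=look();t,s,Wt,Ws=L
P=Ws.reshape(-1,3);P=P[np.isfinite(P[:,0])]
for n,z in zip('abcde',(.038,.058,.078,.098,.118)):
    m=mid(Ws,n,.5153,.179,z,.046,.062)
    d=(abs(np.hypot(P[:,0]-m[0][0],P[:,1]-m[0][1])-RAD[n]+.001)<.003)&(P[:,2]>z+.03)&(P[:,2]<z+.075)
    # slot: only z>rim-0.016.. of points above outer rim
    print(n,m,'rim',np.percentile(P[d][:,2],[95,99]).round(4),'exp',z+.064,slotfit([Ws],*m[0],RAD[n],z)[:2],slotfit([Wt],.516,.178,RAD[n],z)[:2])
save('s22',s['image'][110:240,215:335],5); save('t22',t['image'][190:310,150:270],5)
E
```

```text
t 48.6 pos [0.5126 0.0131 0.2846] yaw -90.69 F [ 0.1  1.  -0.5] op 0.0681 j [-3. 10. 90. -0. 79. 88.]
a (array([0.5156, 0.1787]), np.float64(0.0012), 139) rim [0.1039 0.1068] exp 0.10200000000000001 (np.float64(56.5), (np.float64(0.0), np.float64(123.0))) (np.float64(177.0), (np.float64(-180.0), np.float64(179.0)))
b (array([0.5157, 0.1792]), np.float64(0.001), 119) rim [0.1246 0.1315] exp 0.122 (np.float64(56.5), (np.float64(0.0), np.float64(119.0))) (np.float64(-131.5), (np.float64(-180.0), np.float64(179.0)))
c (array([0.5153, 0.1795]), np.float64(0.0013), 107) rim [0.145  0.1487] exp 0.14200000000000002 (np.float64(46.5), (np.float64(0.0), np.float64(125.0))) (np.float64(-122.0), (np.float64(-180.0), np.float64(179.0)))
d (array([0.5151, 0.1792]), np.float64(0.0008), 81) rim [0.1634 0.1652] exp 0.162 (np.float64(57.0), (np.float64(0.0), np.float64(120.0))) (np.float64(-119.5), (np.float64(-180.0), np.float64(179.0)))
e (array([0.5156, 0.1807]), np.float64(0.001), 76) rim [0.1834 0.1845] exp 0.182 (np.float64(3.0), (np.float64(0.0), np.float64(6.0))) (np.float64(-78.5), (np.float64(0.0), np.float64(169.0)))
```

View pics/s22.png

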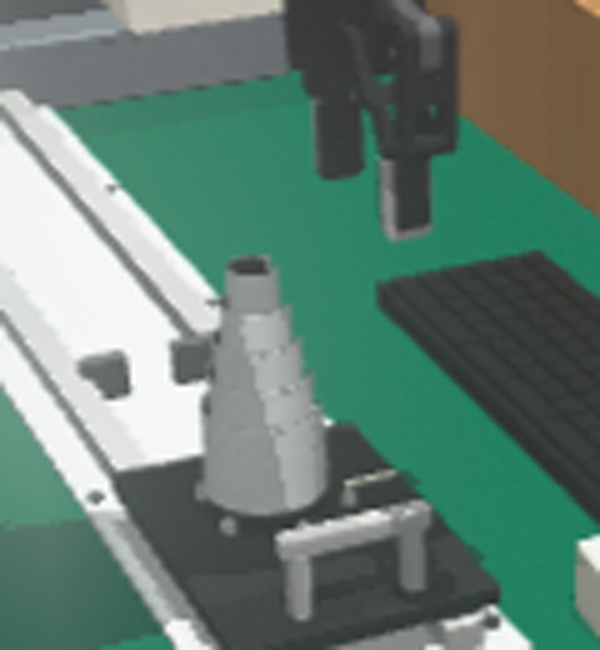

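View pics/t22.png

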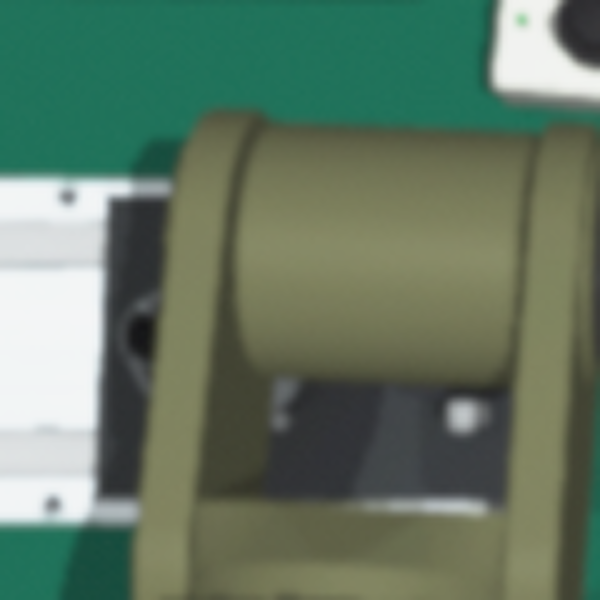

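All five are nested, with rims stepping about 20 mm from 0.104 to 0.183 m. The side view shows an upright stack at (260,400) in the crop. Next I'll grip the handle and push home.

```bash
python3 - <<'E'
from h import *
plan(.5185,.0605,.17,-90.9,True)
E
```

```text
shift [-1.509, -0.138, 3.809] turn 0.006 dyaw -0.4 j6 97.6
```

Request:
send_rows([
  [0.5,[-0.5,-0.14,0.5],0],
  [0.5,[-1.2,-0.14,1.5],0],
  [0.5,[-1.5,-0.14,2.8],0],
  [0.5,[-1.5,-0.14,3.8],0],
  [0.5,[-1.5,-0.14,3.8],0],
  [0.5,[-1.5,-0.14,3.8],0],
])

```text
time_s: 49.3
tcp_pos: [0.5189, 0.0612, 0.1713]
tcp_rot: [[-0.008, -1.0, 0.011], [-1.0, 0.008, -0.001], [0.001, -0.011, -1.0]]
contact_force: [0.4, 0.0, -0.5]
opening: 0.0424
```

```bash
python3 - <<'E'
from h import *
st();plan(.5185,.0608,.074,-90.9,True)
t,s,Wt,Ws=look(); save('s23',s['image'][90:260,215:335],4)
P=Ws.reshape(-1,3);P=P[np.isfinite(P[:,0])]
b=P[(P[:,2]>.079)&(P[:,2]<.1)&(abs(P[:,0]-.52)<.06)&(abs(P[:,1]-.065)<.04)];print('bar side',b.min(0),b.max(0))
E
```

```text
t 49.3 pos [0.5189 0.0612 0.1713] yaw -90.46 F [ 0.4  0.  -0.5] op 0.0424 j [ 3. 17. 97. -0. 65. 93.]
shift [0.011, 0.049, 3.243] turn 0.008 dyaw -0.4 j6 97.6
bar side [0.47701609 0.05404035 0.07903375] [0.56090938 0.07054504 0.09319113]
```

View pics/s23.png

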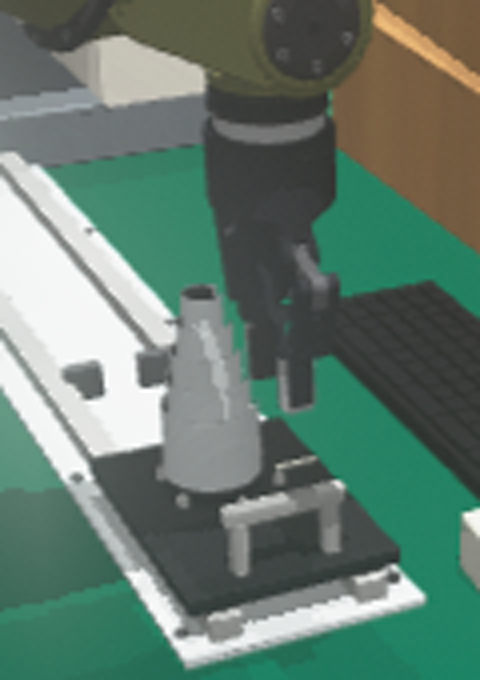

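Request:
send_rows([
  [0.5,[-0.03,0,0.8],0],
  [0.5,[-0.03,0.02,1.6],0],
  [0.5,[-0.03,0.03,2.4],0],
  [0.5,[-0.03,0.04,3.0],0],
  [0.5,[-0.03,0.04,3.24],0],
  [0.5,[-0.03,0.04,3.24],0],
  [0,[-0.03,0.04,3.24],0],
  [0,[-0.03,0.04,3.24],0],
  [0,[-0.03,0.04,3.24],0],
  [0,[-0.03,0.04,3.24],0],
], grip_force=40)

```text
time_s: 50.4
tcp_pos: [0.5202, 0.0619, 0.0765]
tcp_rot: [[-0.009, -1.0, 0.016], [-1.0, 0.009, 0.0], [-0.0, -0.016, -1.0]]
contact_force: [-1.0, 4.0, 6.2]
opening: 0.0114
```

Request:
send_rows([
  [0,[0,0,0],0],
  [0,[0,0,0],0],
  [0,[0,0,0],0],
])

```text
time_s: 50.7
tcp_pos: [0.5202, 0.062, 0.0766]
tcp_rot: [[-0.009, -1.0, 0.016], [-1.0, 0.009, 0.0], [-0.0, -0.016, -1.0]]
contact_force: [0.4, 2.2, -4.7]
opening: 0.0113
```

Request:
send_rows([
  [0,[-0.05,0,0],0],
  [0,[-0.15,0,0],0],
  [0,[-0.3,0,0],0],
  [0,[-0.5,0,0],0],
  [0,[-0.7,0,0],0],
  [0,[-0.9,0,0],0],
  [0,[-1.1,0,0],0],
  [0,[-1.3,0,0],0],
  [0,[-1.5,0,0],0],
  [0,[-1.7,0,0],0],
])

```text
time_s: 51.7
tcp_pos: [0.5209, 0.1136, 0.0766]
tcp_rot: [[-0.009, -1.0, 0.017], [-1.0, 0.009, 0.0], [-0.0, -0.017, -1.0]]
contact_force: [5.8, -2.1, -7.0]
opening: 0.011
```

Request:
send_rows([
  [0,[-0.2,0,0],0],
  [0,[-0.4,0,0],0],
  [0,[-0.6,0,0],0],
  [0,[-0.8,0,0],0],
  [0,[-1.0,0,0],0],
  [0,[-1.2,0,0],0],
  [0,[-1.4,0,0],0],
  [0,[-1.6,0,0],0],
  [0,[-1.8,0,0],0],
  [0,[-2.0,0,0],0],
])

```text
time_s: 52.7
tcp_pos: [0.5217, 0.1741, 0.0766]
tcp_rot: [[-0.009, -1.0, 0.018], [-1.0, 0.009, 0.0], [-0.0, -0.018, -1.0]]
contact_force: [8.1, -2.3, -9.8]
opening: 0.0112
```

Request:
send_rows([
  [0,[-0.15,-0.01,0],0],
  [0,[-0.3,-0.01,0],0],
  [0,[-0.45,-0.02,0],0],
  [0,[-0.55,-0.02,0],0],
  [0,[-0.65,-0.02,0],0],
  [0,[-0.72,-0.02,0],0],
  [0,[-0.79,-0.02,0],0],
  [0,[-0.83,-0.02,0],0],
  [0,[-0.87,-0.02,0],0],
])

```text
time_s: 53.6
tcp_pos: [0.5222, 0.2003, 0.0766]
tcp_rot: [[-0.009, -1.0, 0.017], [-1.0, 0.009, 0.0], [-0.0, -0.017, -1.0]]
contact_force: [-4.4, -1.5, -1.2]
opening: 0.0113
```

```bash
python3 - <<'E'
from h import *
st();t,s,Wt,Ws=look(); save('s24',s['image'][90:260,180:330],4)
E
```

```text
t 53.6 pos [0.5222 0.2003 0.0766] yaw -90.51 F [-4.4 -1.5 -1.2] op 0.0113 j [ 17.  29.  95.  -0.  55. 108.]
```

View pics/s24.png

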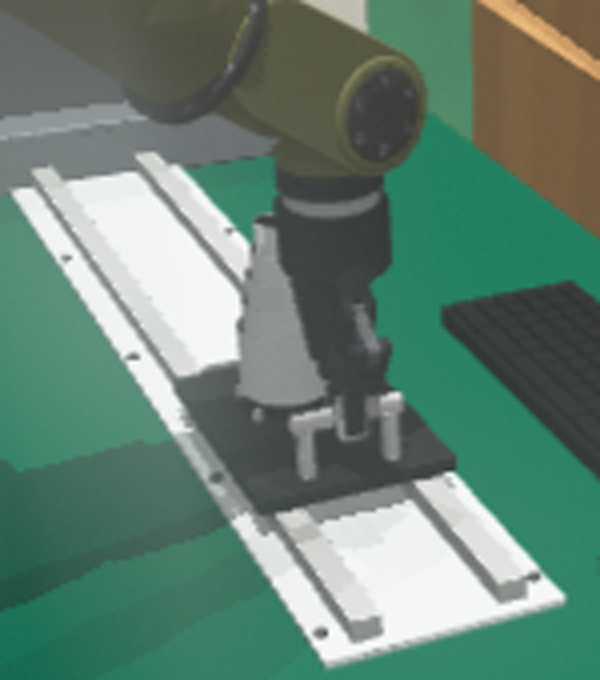

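Nearly home; I'll creep on to the stop.

Request:
send_rows([
  [0,[-0.03,0,0],0],
  [0,[-0.06,0,0],0],
  [0,[-0.09,0,0],0],
  [0,[-0.12,0,0],0],
  [0,[-0.15,0,0],0],
])

```text
time_s: 54.2
tcp_pos: [0.5222, 0.2022, 0.0766]
tcp_rot: [[-0.009, -1.0, 0.015], [-1.0, 0.009, -0.004], [0.004, -0.015, -1.0]]
contact_force: [-4.6, -32.6, 5.6]
opening: 0.011
```

Request:
send_rows([
  [0,[-0.03,0,0],0],
  [0.45,[-0.01,0,0],0],
  [0.45,[0,0,0],0],
  [0.45,[0,0,0],0],
  [0.45,[0,0,0],0],
  [0.45,[0,0,-0.5],0],
  [0.45,[0,0,-1.5],0],
  [0.45,[0,0,-3],0],
  [0.45,[0,0,-4.5],0],
  [0.45,[0,0,-5],0],
])

```text
time_s: 55.2
tcp_pos: [0.5208, 0.2034, 0.2328]
tcp_rot: [[-0.009, -1.0, 0.023], [-1.0, 0.009, -0.002], [0.002, -0.023, -1.0]]
contact_force: [-0.5, -0.5, 0.1]
opening: 0.0384
```

```bash
python3 - <<'E'
from h import *
st();plan(.67,.0,.24)
E
```

```text
t 55.2 pos [0.5208 0.2034 0.2328] yaw -90.51 F [-0.5 -0.5  0.1] op 0.0384 j [ 18.  18.  87.  -1.  73. 108.]
shift [6.735, -5.036, -0.113] turn -0.0 dyaw 0.0 j6 90.7
```

Request:
send_rows([
  [0,[1.5,-0.5,0],0],
  [0,[3,-1,0],0],
  [0,[4.5,-1,0],0],
  [0,[6,-1.2,0],0],
  [0,[7.5,-1.5,0],0],
  [0,[9,-1.7,0],0],
  [0,[10.5,-1.7,0],0],
  [0,[10.5,-1.7,0],0],
  [0,[10.5,-1.7,0],0],
])

```text
time_s: 56.1
tcp_pos: [0.5689, -0.1126, 0.2354]
tcp_rot: [[-0.011, -1.0, 0.024], [-1.0, 0.011, -0.002], [0.002, -0.024, -1.0]]
contact_force: [0.1, 0.1, 0.2]
opening: 0.0002
```

```bash
python3 - <<'E'
from h import *
st();t,s,Wt,Ws=look(); save('s25',s['image'][60:260,180:400],3); save('t25',t['image'][170:310,80:290],3)
P=Ws.reshape(-1,3);P=P[np.isfinite(P[:,0])]
cx,cy=.5175,.319
for n,z in zip('abcde',(.038,.058,.078,.098,.118)):
    m=mid(Ws,n,cx,cy,z,.046,.062)
    d=(abs(np.hypot(P[:,0]-m[0][0],P[:,1]-m[0][1])-RAD[n]+.001)<.003)&(P[:,2]>z+.03)&(P[:,2]<z+.075)
    print(n,m,'rim',np.percentile(P[d][:,2],[95]).round(4))
for W in(Wt,Ws):
  P=W.reshape(-1,3);P=P[np.isfinite(P[:,0])]
  b=P[(P[:,2]>.079)&(P[:,2]<.1)&(abs(P[:,0]-.52)<.06)&(abs(P[:,1]-.2)<.03)];print('bar',b.min(0),b.max(0))
  b=P[(P[:,2]>.055)&(P[:,2]<.08)&(np.hypot(P[:,0]-.674,P[:,1]-.001)<.03)];print('btn',len(b),np.percentile(b,[2,50,98],axis=0).round(4).tolist())
  b=P[(P[:,2]>.04)&(P[:,2]<.05)&(np.hypot(P[:,0]-.674,P[:,1]-.001)<.06)];print('box',len(b),b.min(0),b.max(0))
E
```

```text
t 56.1 pos [ 0.5689 -0.1126  0.2354] yaw -90.61 F [0.1 0.1 0.2] op 0.0002 j [-15.  21.  84.   0.  75.  76.]
a (array([0.517 , 0.3171]), np.float64(0.0013), 120) rim [0.1043]
b (array([0.5174, 0.3168]), np.float64(0.0014), 110) rim [0.1236]
c (array([0.5172, 0.3177]), np.float64(0.0014), 88) rim [0.1453]
d (array([0.5165, 0.3168]), np.float64(0.0009), 66) rim [0.1638]
e (array([0.5173, 0.3189]), np.float64(0.0014), 71) rim [0.1836]
bar [0.48107117 0.19288676 0.07963208] [0.56320269 0.20651086 0.09373882]
btn 249 [[0.6555, -0.0186, 0.0553], [0.6756, 0.0017, 0.0608], [0.6971, 0.0224, 0.0707]]
box 545 [ 0.6408608  -0.03233047  0.04002523] [0.71377158 0.05406331 0.04988103]
bar [0.47923687 0.19112931 0.07911116] [0.56348037 0.20809784 0.09313252]
btn 153 [[0.6545, -0.0171, 0.0555], [0.6724, -0.0035, 0.0609], [0.6953, 0.0181, 0.0706]]
box 332 [ 0.63831086 -0.03932969  0.0400038 ] [0.7117257  0.05567713 0.04988127]
```

View pics/s25.png

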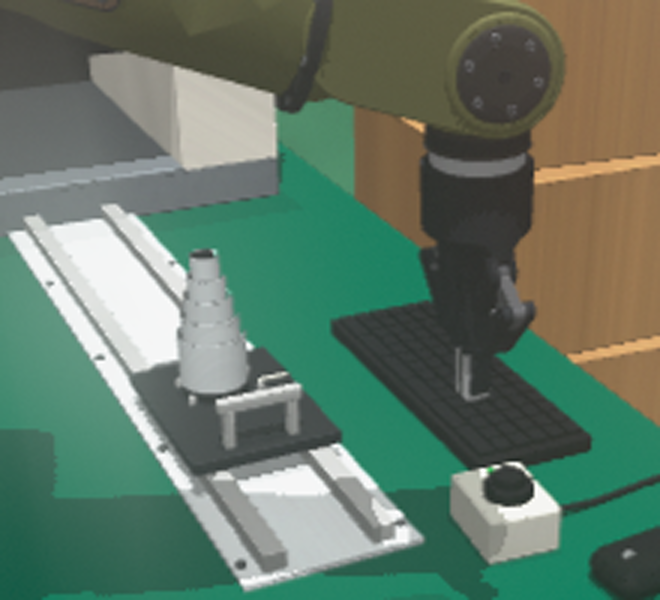

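View pics/t25.png

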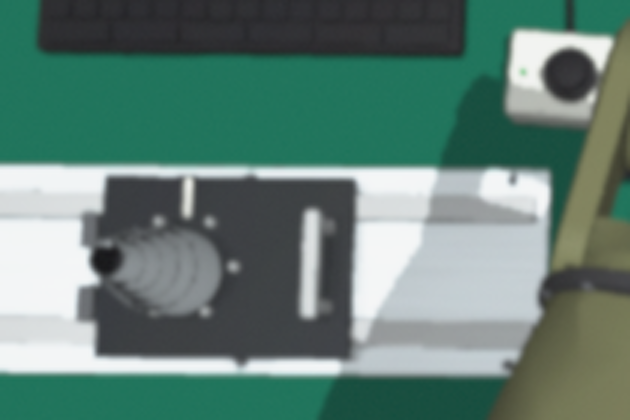

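```bash
python3 - <<'E'
from h import *
t,s,Wt,Ws=look(); save('t26',t['image'][215:295,95:200],7); save('s26',s['image'][130:220,215:305],7)
for n,z in zip('abcde',(.038,.058,.078,.098,.118)):
    m=mid(Wt,n,.518,.316,z,.058,.068); print(n,m[0])
E
```

```text
a [0.5183 0.3154]
b [0.5183 0.315 ]
c [0.5181 0.3157]
d [0.5177 0.315 ]
e [0.518  0.3166]
```

View pics/t26.png

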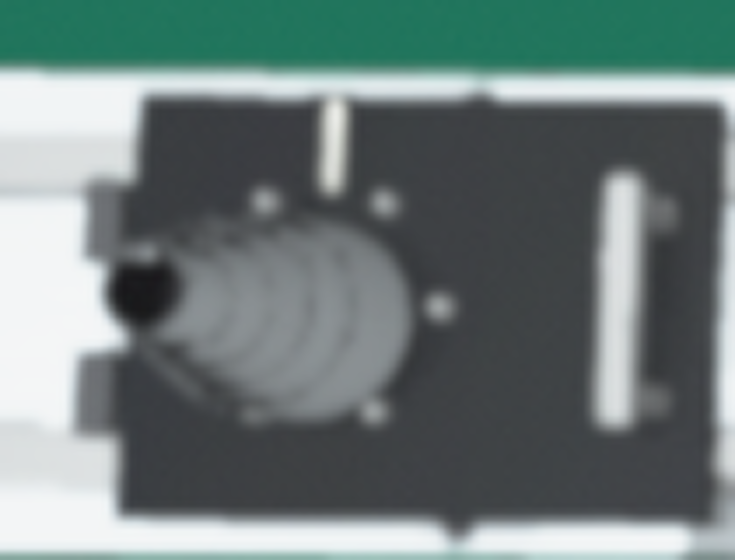

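View pics/s26.png

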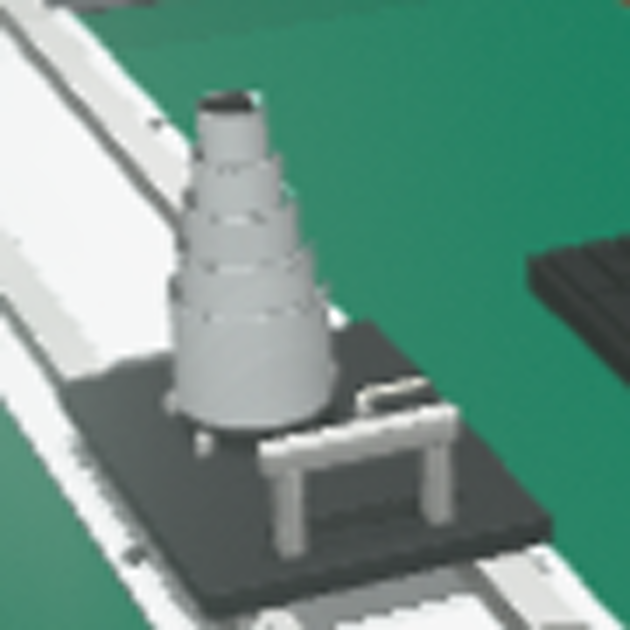

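The carrier is home: the plate edge touches both stops at (100,220) and (95,390) in the crop, and the stack is upright. Now the start button at about (0.6755, 0.001).

```bash
python3 - <<'E'
from h import *
st();plan(.6755,.001,.12)
E
```

```text
t 56.3 pos [ 0.5691 -0.1108  0.235 ] yaw -90.42 F [-0.3 -0.7 -0.9] op 0.0002 j [-15.  21.  84.   0.  74.  76.]
shift [-3.76, -3.429, 3.907] turn -0.0 dyaw 0.0 j6 90.4
```

Request:
send_rows([
  [0,[-1.5,-1.4,0],0],
  [0,[-3,-2.8,0.5],0],
  [0,[-3.76,-3.43,1.5],0],
  [0,[-3.76,-3.43,2.8],0],
  [0,[-3.76,-3.43,3.9],0],
  [0,[-3.76,-3.43,3.9],0],
  [0,[-3.76,-3.43,3.9],0],
  [0,[-3.76,-3.43,3.9],0],
])

```text
time_s: 57.1
tcp_pos: [0.6764, 0.001, 0.1233]
tcp_rot: [[-0.007, -1.0, 0.027], [-1.0, 0.007, -0.002], [0.002, -0.027, -1.0]]
contact_force: [-0.0, -0.2, -0.6]
opening: 0.0001
```

```bash
python3 - <<'E'
from h import *
st();plan(.6755,.001,.084)
t,s,Wt,Ws=look(); save('s27',s['image'][140:260,300:410],6)
E
```

```text
t 57.1 pos [0.6764 0.001  0.1233] yaw -90.41 F [-0.  -0.2 -0.6] op 0.0001 j [-3. 39. 72. -0. 68. 87.]
shift [-0.001, 0.067, 1.308] turn -0.0 dyaw 0.0 j6 90.5
```

View pics/s27.png

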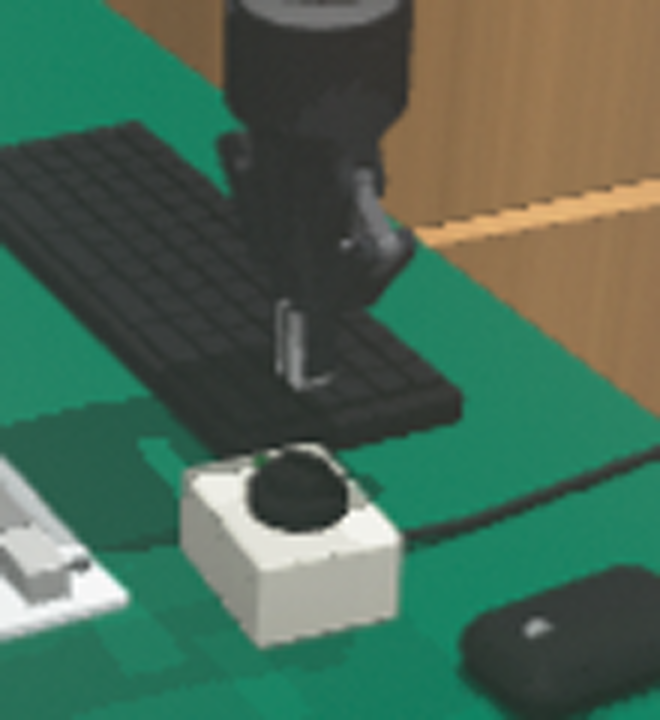

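The closed fingertips are above the button. I'll descend slowly.

Request:
send_rows([
  [0,[0,0.06,0.4],0],
  [0,[0,0.06,0.8],0],
  [0,[0,0.06,1.1],0],
  [0,[0,0.06,1.25],0],
  [0,[0,0.06,1.32],0],
  [0,[0,0.06,1.38],0],
  [0,[0,0.06,1.38],0],
])

```text
time_s: 57.9
tcp_pos: [0.6756, 0.0007, 0.0814]
tcp_rot: [[-0.008, -1.0, 0.027], [-1.0, 0.008, -0.002], [0.002, -0.027, -1.0]]
contact_force: [0.7, -0.3, 0.1]
opening: 0.0001
```

Request:
send_rows([
  [0,[0,0,0.05],0],
  [0,[0,0,0.1],0],
  [0,[0,0,0.1],0],
])

```text
time_s: 58.2
tcp_pos: [0.6758, 0.0007, 0.0784]
tcp_rot: [[-0.008, -1.0, 0.027], [-1.0, 0.008, -0.002], [0.002, -0.027, -1.0]]
contact_force: [0.3, 0.5, -0.0]
opening: -0.0
```

Request:
send_rows([
  [0,[0,0,0.04],0],
  [0,[0,0,0.08],0],
  [0,[0,0,0.12],0],
  [0,[0,0,0.12],0],
])

```text
time_s: 58.6
tcp_pos: [0.6759, 0.0007, 0.0748]
tcp_rot: [[-0.008, -1.0, 0.027], [-1.0, 0.008, -0.002], [0.002, -0.027, -1.0]]
contact_force: [-2.0, -0.3, 2.8]
opening: -0.0002
```

Request:
send_rows([
  [0,[0,0,0.04],0],
  [0,[0,0,0.08],0],
  [0,[0,0,0.1],0],
  [0,[0,0,0.1],0],
])

```text
time_s: 59.0
tcp_pos: [0.6759, 0.0008, 0.0722]
tcp_rot: [[-0.007, -1.0, 0.027], [-1.0, 0.007, -0.002], [0.002, -0.027, -1.0]]
contact_force: [-5.1, -0.0, 8.0]
opening: 0.0
```

Request:
send_rows([
  [0,[0,0,0.03],0],
  [0,[0,0,0.06],0],
  [0,[0,0,0.09],0],
  [0,[0,0,0.09],0],
])

```text
time_s: 59.4
tcp_pos: [0.6761, 0.0007, 0.0718]
tcp_rot: [[-0.007, -1.0, 0.028], [-1.0, 0.007, -0.002], [0.002, -0.028, -1.0]]
contact_force: [-14.9, 1.2, 23.6]
opening: 0.0001
```

The button has bottomed out: 24 N, and only 0.4 mm of travel for a 2.7 mm command. I'll rise and move clear.

Request:
send_rows([
  [0,[0,0,0.02],0],
  [0,[0,0,-0.2],0],
  [0,[0,0,-1],0],
  [0,[0,0,-2.5],0],
  [0,[0,0,-4],0],
  [0,[1,2,-5],0],
  [0,[2,4,-5],0],
  [0,[4,5,-5],0],
  [0,[5,6,-5],0],
  [0,[5,6,-5],0],
])

```text
time_s: 60.4
tcp_pos: [0.4892, -0.1488, 0.2172]
tcp_rot: [[-0.008, -1.0, 0.028], [-1.0, 0.007, -0.003], [0.002, -0.028, -1.0]]
contact_force: [0.7, -1.2, 0.4]
opening: 0.0002
```

```bash
python3 - <<'E'
from h import *
st();t,s,Wt,Ws=look(); save('s28',s['image']); save('t28',t['image'])
P=Ws.reshape(-1,3);P=P[np.isfinite(P[:,0])]
for n,z in zip('abcde',(.038,.058,.078,.098,.118)):
    m=mid(Ws,n,.5175,.319,z,.046,.062)
    d=(abs(np.hypot(P[:,0]-m[0][0],P[:,1]-m[0][1])-RAD[n]+.001)<.003)&(P[:,2]>z+.03)&(P[:,2]<z+.075)
    print(n,m[0],'rim',np.percentile(P[d][:,2],[95]).round(4))
b=P[(P[:,2]>.055)&(P[:,2]<.08)&(np.hypot(P[:,0]-.674,P[:,1]-.001)<.03)];print('btn',len(b),np.percentile(b,[2,50,98],axis=0).round(4).tolist())
b=P[(P[:,2]>.079)&(P[:,2]<.1)&(abs(P[:,0]-.52)<.06)&(abs(P[:,1]-.2)<.03)];print('bar',b.min(0),b.max(0))
E
```

```text
t 60.4 pos [ 0.4892 -0.1488  0.2172] yaw -90.43 F [ 0.7 -1.2  0.4] op 0.0002 j [-21.  13.  96.   0.  69.  69.]
a [0.5175 0.3165] rim [0.1041]
b [0.5175 0.3174] rim [0.1248]
c [0.5171 0.3175] rim [0.1441]
d [0.5164 0.3177] rim [0.163]
e [0.5165 0.3194] rim [0.1834]
btn 151 [[0.656, -0.0177, 0.0555], [0.6718, -0.0039, 0.061], [0.6956, 0.019, 0.0703]]
bar [0.47880904 0.19072412 0.07900419] [0.56367443 0.20979156 0.09281442]
```

View pics/s28.png

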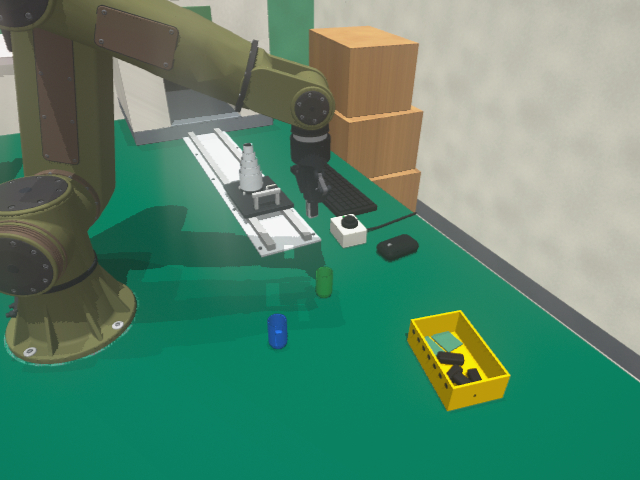

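View pics/t28.png

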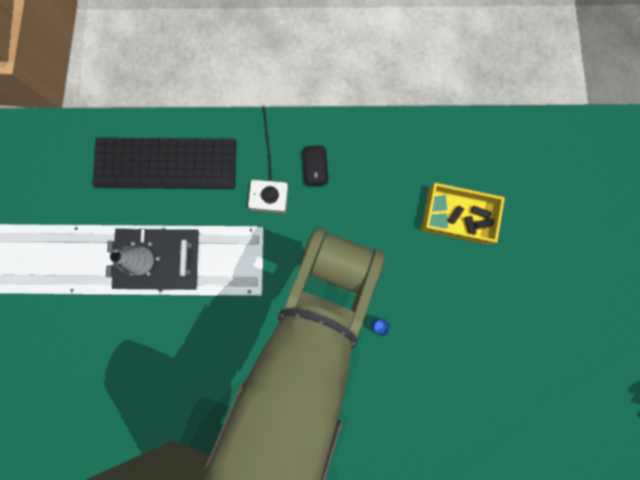

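The side view shows the stack upright on the home carrier at (250,167), the button out at (349,222), and the bin, mouse, keyboard and look-alikes where they were. Handing in.

```bash
python3 -c "
from plant import bot
print(bot.finish_job())"
```

```text
the job is handed in; nothing more can be done
None
```

The shield-can set is made up, the carrier is home at the machine end, and the start button has been pressed. I handed the job in after about 60 s, and no verdict came back.

I pulled the carrier to the loading-end stop, stood can_a between its pins, and nested b, c, d and e into it, each with its slot toward the index line. I then pushed the carrier 140 mm to the machine stop, pressed the button until it bottomed, and let it come back.

**Last checks:**
- **Stack:** upright, with rims at about 0.104, 0.125, 0.144, 0.163 and 0.183 m. Fully nested rims would be 0.102 to 0.182 m; the camera reads 1–3 mm high.
- **Carrier:** the force rose to 33 N at the stop, and the top view shows the plate against both stop blocks.
- **Button:** it bottomed at about 24 N, and its top read the same height afterwards as before.
- **Bystanders:** the bin, mouse, keyboard and blue look-alike looked unmoved in the last pictures. The green one, hidden from above by the arm, looked unmoved in the side view.

**Disagreements and gaps:**
- **Cameras:** the two cameras disagreed by about 3–4 mm in y and 2 mm in x. I corrected both to the gripper's known pose.
- **can_a position:** it stands about 5 mm from my first estimate of the seat centre, more than the stated 3.5 mm play, but it looks flat and between the pins.
- **Slots:** each slot measured within roughly 3° of its target just after its release, except one reading of 6° for can_a. I couldn't re-measure them on the finished stack because the cameras see that side poorly.

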